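Right the canister and hold the coffee jar tipped over it

ROBOT

A 7-joint arm with a two-finger parallel gripper is mounted at the origin on the work surface. World frame = base frame: x ahead of the robot, y to its left, z up, the work surface at z = 0. Lengths are in m, angles in rad, forces in N, time in s.
With the tool pointing down it reaches from about 0.4 to 0.875 m from the base axis. Payload 19.3 kg.
Tool frame: the origin (TCP) lies at the centre of the arm's flange, where the gripper is bolted on; the fingertips stand 173 mm ahead of it and the grasp point (between the pads) lies 155 mm ahead of it; z points along the fingers, x is the direction in which the jaws open and shut, and the axes are right-handed (so a half turn about z gives the same grasp; the last joint's range is limited). The gripper opens to 85 mm and grips with 20 to 120 N. Pads are 22 mm wide; open, the fingers measure 114 mm over their backs; the gripper's body (76 mm by 85 mm) begins 54 mm behind the grasp point. The pads swing forward as they close: fully open they stand 13 mm farther back than shut.
Start: joints at [1.089, 0.521, -0.036, 1.599, 0.021, 1.021, -0.113], TCP at [0.25, -0.573, 0.405] pointing down, gripper open.
Joint ranges: [-2.91, 2.91], [-0.3, 2.13], [-1.5, 1.42], [0.17, 2.43], [-1.26, 4.41], [0.16, 1.93], [-2.52, 2.52]. Speed limits (rad/s): [1.89, 1.89, 2.39, 2.39, 3.01, 3.01, 3.01].

INTERFACE

Orientations are given as a unit quaternion [x, y, z, w].
In Python, from station import status, cams, workorder gives the robot as it stands.
- The arm moves only by the tool apply_moves, never from a script. Its argument "plan" is a list of rows, each a list of 7 numbers: the shift along the tool's x, y, z in units of 30 mm (1.0 is 30 mm), then the turn, a rotation vector about the tool's x, y, z in degrees, then the opening, from 0 (shut) to 1 (fully open). In form: [[dx, dy, dz, ax, ay, az, claw], ...]. A call has 1 to 8 rows; each row shifts and turns the pose as measured when the row begins, along the tool's axes as they then stand; what a row does not reach is not made up. A row lasts 1/8 s, in which the tool goes at most 62.5 mm and 10.7 degrees, less where a joint would pass 70% of its speed; a pose out of reach is approached as far as the arm can. A call is refused whole if a number of a shift passes 1 or a number of a turn 10.7, either way. A call with a gripper value outside its range is refused whole. The fingers move at their own pace and stop on an object; "newtons" is the grip in N (left out, the last holds). Time passes only in rows, so rows that do not move let the fingers close. It gives the time, the measured TCP pose, the force and the opening at its end, in the units of the state.
- status.state(): the state, without advancing time (a new reading comes with each control period).
- cams.read_camera(name): name is "side" or "top" or "wrist"; returns (picture, depth): 400x640x3 uint8, blue, green, red; 400x640 float32, m along the optical axis (not along the pixel's ray), 0 where there is no reading.
- cams.calibration(name): a dict with "fx", "fy", "cx", "cy" (pixels), "eye" and "attitude" of the camera in the world. Camera axes: x right, y down, z forward; pixel columns grow to the right and rows downward; lengths in m; the calibration is good to about 2 mm. A picture is of the moment at which its call begins: read the wrist's pose just before it. calibration takes no time and is no camera call; for the wrist camera it gives the pose at the moment of the call.
- workorder.job_done(): hands the job in, once; it reports no verdict.
The state is a dict: "clock": time; "q": joint angles; "qvel": joint speeds; "joint_efforts": joint torques, N m; "ee_pos": TCP position; "ee_rot": TCP orientation; "wrist_force": force on the tool from outside, world axes, zero at the start; "wrist_torque": the same for the moment, N m; "gripper_width": finger opening in m.
Only numpy, scipy, OpenCV 4.12 (cv2) and the standard library are available. Lean on these libraries where they do the work, as an engineer would, in place of code of your own. Each camera call takes 0.05 s, during which the arm holds its last target.

TASK

Stand the toppled open steel canister upright on the counter and let go of it. Then draw the tall open brown coffee jar out of its crate compartment and hold it in the pouring pose: tipped about 65 degrees from upright, the centre of its mouth straight above the canister's mouth and about 5 cm higher, not touching the canister. Finish while still holding the jar there, and leave everything else where it is.

Things in the scene. Friction and masses are not known exactly. Their poses are not given: they have to be found in the camera images.
- canister_center (a point): Centre (half-way up, on the axis) of the open stainless canister: a hollow cylinder 66 mm in diameter, 100 mm tall, wall 3 mm, closed base, about 0.2 kg. Its z axis runs from base to mouth. At the start it lies on its side on the counter (surface at height 0), axis level; upright, this point is 50 mm above the counter.
- canister_mouth (a point): Centre of the canister's mouth, 50 mm from its centre along its z axis; same axes.
- jar_center (a point): Centre (half-way up, on the axis) of the brown glass coffee jar: hollow and open at the top, 135 mm tall, straight body 62 mm in diameter from the base up to 105 mm, then a shoulder up to 117 mm and a neck 50 mm in diameter, about 0.26 kg. Its z axis runs from base to mouth. It stands upright in one of the crate's three compartments, the tallest thing in the crate.
- jar_mouth (a point): Centre of the jar's mouth, 67.5 mm from its centre along its z axis; same axes.
- crate: Fixed wooden crate, open at the top, 105 mm along its x, 285 mm along its y, 60 mm tall, walls and floor 6 mm, split by two cross walls into three equal compartments side by side along its y (centres about 93 mm apart). Origin: centre of underside, on the counter.
- spice_jar: small closed brown glass jar with a steel cap, 48 diameter x 75 tall, standing in another compartment of the crate; shorter than the coffee jar. Origin: centre of underside. A bystander.
- jar_gripper: silicone jar gripper, a 68 diameter x 50 tall rounded cone, standing in another compartment of the crate. Origin: centre of underside. A bystander.
- canister_lid: the canister's steel screw lid, a disc 68 diameter x 16 thick, lying on the counter. Origin: centre of underside. A bystander.
- mug: white mug, 80 diameter x 92 tall, handle at its +y. Origin: centre of underside. A bystander.
- spoon: steel spoon 170 long lying on the counter along its own x. A bystander.
- pepper_mill: wooden pepper mill, 54 diameter x 142 tall. Origin: centre of underside. A bystander.
- tamper: metal coffee tamper, 56 diameter x 80 tall, standing. Origin: centre of underside. A bystander.
Mind the look-alikes: they are no part of the job. What is shaped like the part that bears jar_center but pink is not meant. Leave any blue look-alike of the part that bears canister_center alone.

How it is judged:
By the outcome, as a careful person would: the job done as asked, in the order asked, and still so for the second after the job is handed in, while the arm keeps its last pose, push and grip.
It also fails if it takes over 64 s, if anything falls off the work surface, if the arm or the gripper's body presses on something with over 40 N, if the wrist force passes 120 N, or if a joint passes its speed limit or range.

## Working session

There is one attempt and no reset: what is moved stays moved. The work goes in short steps, Python scripts to look and compute and a tool call to move; the robot and the scene stay as the last step left them, time stands still between calls to the robot, and variables do not carry over. Pictures are saved under pics/ and viewed, and the job is handed in when it is done.

Besides the shell and the picture viewer there is one more tool, called after "Emit:" as name(argument=value, ...), one argument or row to a line, values as JSON. apply_moves: Moves the arm, as the interface text tells. Its arguments: {"type":"object","properties":{"plan":{"type":"array","items":{"type":"array","items":{"type":"number"}}},"newtons":{"type":"number"}},"required":["plan"]}

```bash
ls; mkdir -p pics; python3 - <<'E'
from station import status, cams, workorder
import cv2, numpy as np
print(status.state())
for n in ["side","top","wrist"]:
    print(n,cams.calibration(n))
    im,d=cams.read_camera(n); cv2.imwrite(f"pics/{n}0.png",im); np.save(f"pics/{n}0.npy",d)
E
```

```text
pics
{'clock': 0.0, 'q': array([ 1.08879326,  0.52201415, -0.03635783,  1.60003719,  0.02120409,
        1.02110295, -0.11279805]), 'qvel': array([-0.00019861,  0.00192026,  0.00012933, -0.00186539, -0.0017434 ,
        0.00146727, -0.00165021]), 'joint_efforts': array([ 1.26919433e-03, -9.27124071e+01,  1.98055364e+00, -3.69942033e+01,
        1.78365433e-02,  8.10212310e-03, -8.65830953e-05]), 'ee_pos': array([ 0.25009337, -0.5726125 ,  0.40411474]), 'ee_rot': array([ 8.36744016e-01, -5.47593925e-01, -5.11411023e-04, -2.90681257e-04]), 'wrist_force': array([ 0.62369919, -0.13389051, -0.19319091]), 'wrist_torque': array([-0.01476403, -0.01216955,  0.01321834]), 'gripper_width': 0.08523368214129717}
side {'fx': 410.05121373664383, 'fy': 410.05121373664383, 'cx': 324.9615100682318, 'cy': 196.95476750727252, 'eye': array([0.40532713, 0.52759366, 0.8722897 ]), 'attitude': array([-0.08212941,  0.94093006, -0.32679312,  0.03334133])}
top {'fx': 397.69288331515077, 'fy': 397.69288331515077, 'cx': 314.8583300778094, 'cy': 207.69131065357954, 'eye': array([ 0.4476534 , -0.06038698,  1.11957536]), 'attitude': array([ 0.70994473, -0.70269903,  0.04003712, -0.02428125])}
wrist {'fx': 279.8810339575829, 'fy': 279.8810339575829, 'cx': 322.66447177436373, 'cy': 198.8798673031363, 'eye': array([ 0.31695629, -0.54293171,  0.37302774]), 'attitude': array([ 0.8280122 , -0.54185282, -0.07888512,  0.12069991])}
```

View pics/side0.png

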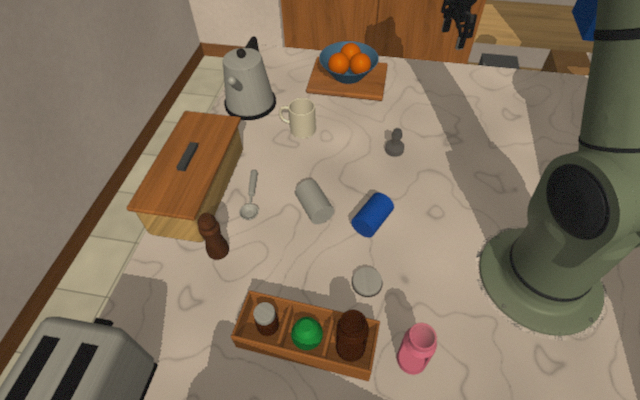

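View pics/top0.png

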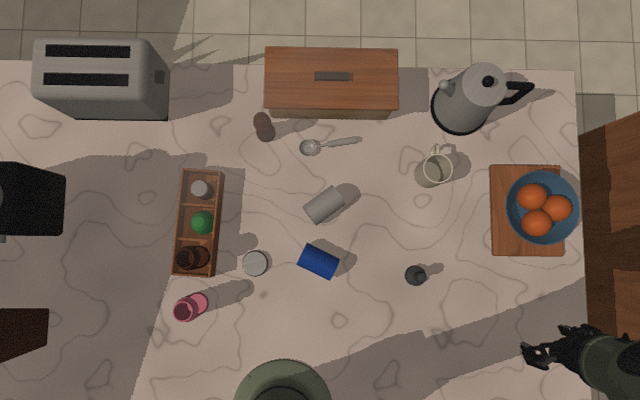

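View pics/wrist0.png

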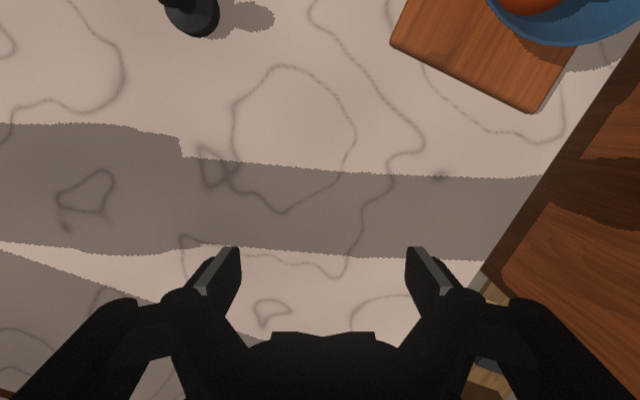

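The top view shows the steel canister near (324,205), the blue look-alike near (319,262), and the crate at x 175–222 with the coffee jar at about (190,258). The pink decoy is at (190,307). Next I'll zoom in.

```bash
cat > h.py <<'E'
import numpy as np, cv2
from scipy.spatial.transform import Rotation as R
from station import status, cams
def cloud(d,c):
    v,u=np.mgrid[0:d.shape[0],0:d.shape[1]]
    p=np.dstack([(u-c['cx'])/c['fx']*d,(v-c['cy'])/c['fy']*d,d])
    return p@R.from_quat(c['attitude']).as_matrix().T+c['eye']
def pix(P,c):
    p=(np.atleast_2d(P)-c['eye'])@R.from_quat(c['attitude']).as_matrix()
    return np.c_[c['fx']*p[:,0]/p[:,2]+c['cx'],c['fy']*p[:,1]/p[:,2]+c['cy']]
E
python3 - <<'E'
from h import *
for n in ["top","side"]:
    im=cv2.imread(f"pics/{n}0.png");d=np.load(f"pics/{n}0.npy");c=cams.calibration(n);P=cloud(d,c)
    bx=dict(top=(290,170,70,70),side=(280,160,70,80))[n]
    x,y,w,h=bx
    cv2.imwrite(f"pics/{n}0z.png",cv2.resize(im[y:y+h,x:x+w],None,fx=7,fy=7,interpolation=cv2.INTER_CUBIC))
    np.set_printoptions(precision=3,suppress=True,linewidth=200)
    print(n,'valid',(d>0).mean())
    for (u,v) in dict(top=[(324,205),(319,262),(190,258),(250,300)],side=[(314,200),(352,335),(373,215),(350,315)])[n]: print(u,v,P[v,u])
    # canister points
    Q=P[y:y+h,x:x+w].reshape(-1,3); C=im[y:y+h,x:x+w].reshape(-1,3).astype(int)
    m=(Q[:,2]>0.02)&(Q[:,2]<.1)&(C[:,0]-C[:,2]<40)
    Q=Q[m]; print(len(Q),Q[:,2].max(),Q.mean(0))
    w_,V=np.linalg.eigh(np.cov(Q[:,:2].T)); a=V[:,1]; t=Q[:,:2]@a; print(a,t.min(),t.max(),np.ptp(t)); s=Q[:,:2]@V[:,0]; print(np.ptp(s))
    print('mid',a*(t.min()+t.max())/2+V[:,0]*(s.min()+s.max())/2)
    top=Q[Q[:,2]>Q[:,2].max()-.004]; print('ridge',top.mean(0))
E
```

```text
top valid 0.99603515625
324 205 [ 0.551 -0.108  0.065]
319 262 [ 0.401 -0.096  0.064]
190 258 [0.406 0.257 0.012]
250 300 [ 0.292  0.092 -0.   ]
899 0.07175204484546316 [ 0.554 -0.107  0.059]
[-0.602  0.798] -0.4701935866480542 -0.3697690480395527 0.10042453860850153
0.06519293269407939
mid [ 0.555 -0.107]
ridge [ 0.556 -0.104  0.069]
side valid 0.9958046875
314 200 [ 0.551 -0.086  0.064]
352 335 [0.41  0.262 0.14 ]
373 215 [ 0.401 -0.065  0.064]
350 315 [0.42  0.211 0.105]
1019 0.07023122319016839 [ 0.555 -0.093  0.055]
[-0.667  0.745] -0.5036833434325418 -0.3965880043244978 0.10709533910804403
0.06841514468563786
mid [ 0.559 -0.104]
ridge [ 0.553 -0.099  0.067]
```

View pics/top0z.png

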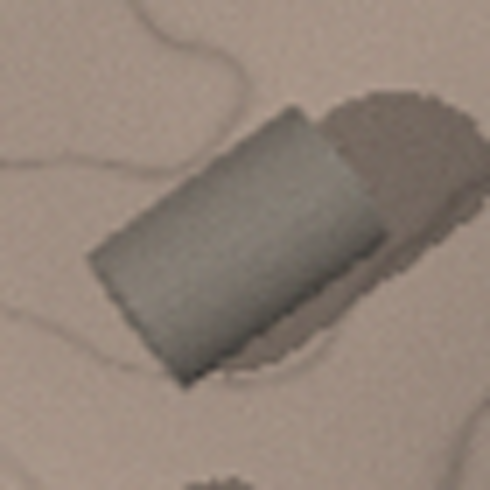

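View pics/side0z.png

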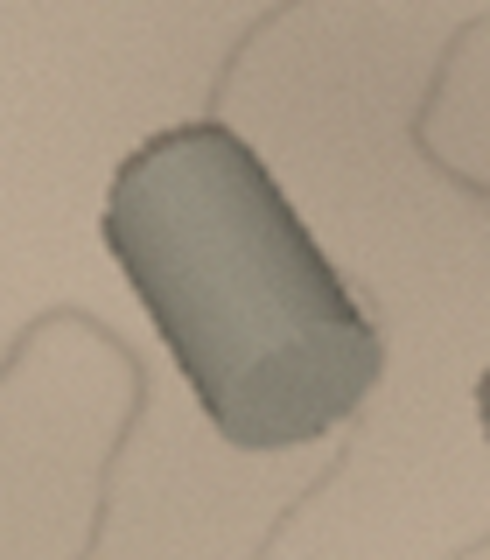

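The canister's +y end (toward the side camera) looks like a flat closed disc, so its mouth probably faces +x, −y. I'll check that with depth, refine its axis, and measure the crate, the jar and the bystanders.

```bash
python3 - <<'E'
from h import *
np.set_printoptions(precision=3,suppress=True,linewidth=200)
im=cv2.imread("pics/top0.png");d=np.load("pics/top0.npy");P=cloud(d,cams.calibration("top"))
sd=np.load("pics/side0.npy");S=cloud(sd,cams.calibration("side")); sim=cv2.imread("pics/side0.png")
# canister silhouette in top
hsv=cv2.cvtColor(im,cv2.COLOR_BGR2HSV)
m=np.zeros(im.shape[:2],np.uint8); m[170:240,290:360]=((P[170:240,290:360,2]>.015)&(hsv[170:240,290:360,1]<150)).astype(np.uint8)
r=cv2.minAreaRect(np.argwhere(m)[:,::-1].astype(np.float32)); print(r)
# cast rect corners on z=.033 plane
c=cams.calibration("top");Rm=R.from_quat(c['attitude']).as_matrix()
def ray(u,v,z): 
    q=Rm@np.array([(u-c['cx'])/c['fx'],(v-c['cy'])/c['fy'],1]); return c['eye']+q*(z-c['eye'][2])/q[2]
B=np.array([ray(u,v,.033) for u,v in cv2.boxPoints(r)]);print(B,B.mean(0)); 
e=[B[(i+1)%4]-B[i] for i in range(4)]; print([ (np.linalg.norm(x),np.degrees(np.arctan2(x[1],x[0]))) for x in e])
# end cap points (side): project on axis
mdir=np.array([.602,-.798,0]); nn=np.array([.798,.602,0]); C=np.array([.555,-.107,.033])
Q=S[160:240,280:350]-C; 
for v in range(205,224,3): print([(round(1000*float(Q[v-160,u-280]@mdir)),round(1000*float(Q[v-160,u-280]@nn)),round(1000*float(Q[v-160,u-280,2]))) for u in range(308,336,4)])
# jar etc
for nme,PP in(("top",P),("side",S)):
    s=(PP[...,0]>.33)&(PP[...,0]<.5)&(PP[...,1]>.2)&(PP[...,1]<.32)&(PP[...,2]>.085)&(PP[...,2]<.2)
    q=PP[s]; print(nme,len(q),q.min(0),q.max(0)); t=q[q[:,2]>.132]; print(' rim',t.min(0),t.max(0),(t.min(0)+t.max(0))/2,np.percentile(t[:,2],95))
    s=(PP[...,0]>.3)&(PP[...,0]<.75)&(PP[...,1]>.1)&(PP[...,1]<.4)&(PP[...,2]>.052)&(PP[...,2]<.064)
    q=PP[s]; q=q[(q[:,1]>.1)]; print(nme,'crate',q.min(0),q.max(0)); rr=cv2.minAreaRect(q[:,:2].astype(np.float32)); print(rr)
for nme,u,v in (("lid",255,263),("pink",190,305),("gripper",203,222),("spice",202,189),("blue",319,262),("mug",437,165),("tamper",415,275),("mill",263,125)): print(nme,P[v,u])
E
```

```text
((324.0, 206.99998474121094), (70.88790130615234, 53.9898567199707), 81.38435363769531)
[[ 0.634 -0.02   0.033]
 [ 0.659 -0.168  0.033]
 [ 0.465 -0.197  0.033]
 [ 0.442 -0.052  0.033]] [ 0.55  -0.109  0.033]
[(np.float64(0.14964393608810675), np.float64(-80.52356326527737)), (np.float64(0.19587111378573593), np.float64(-171.3374619315185)), (np.float64(0.14734271654421355), np.float64(99.10547863960993)), (np.float64(0.19489798309773543), np.float64(9.335918105502833))]
[(-21, 27, 23), (-28, 19, 27), (-36, 12, 32), (-41, 3, 32), (-45, -6, 32), (-47, -16, 29), (-13, -45, -29)]
[(-27, 30, 21), (-36, 23, 27), (-45, 16, 32), (-50, 7, 34), (-50, -3, 27), (-51, -14, 22), (-48, -27, 10)]
[(-32, 32, 15), (-43, 26, 24), (-48, 18, 25), (-49, 7, 19), (-50, -3, 14), (-48, -16, 4), (-51, -25, 2)]
[(-35, 34, 6), (-48, 29, 20), (-49, 19, 15), (-51, 8, 10), (-48, -4, -1), (-49, -15, -8), (-50, -26, -13)]
[(-17, 27, -33), (-48, 29, 8), (-49, 19, 2), (-49, 8, -5), (-52, -2, -9), (-48, -16, -22), (-48, -27, -29)]
[(-27, 32, -30), (-49, 30, -4), (-51, 20, -8), (-49, 8, -19), (-49, -3, -26), (-49, -15, -
[... 225 characters left out ...]
45] [0.411 0.235 0.139] 0.14416992996719716
top crate [0.301 0.173 0.052] [0.649 0.295 0.064]
((0.4751269519329071, 0.23575031757354736), (0.10705909878015518, 0.34365972876548767), 86.38584899902344)
side 821 [0.383 0.21  0.085] [0.443 0.269 0.145]
 rim [0.389 0.213 0.132] [0.437 0.262 0.145] [0.413 0.238 0.139] 0.14381644646421313
side crate [0.3   0.173 0.052] [0.65  0.298 0.064]
((0.47385168075561523, 0.23789644241333008), (0.10649572312831879, 0.350007563829422), 86.0498046875)
lid [0.394 0.078 0.016]
pink [0.298 0.217 0.135]
gripper [0.503 0.214 0.055]
spice [0.588 0.212 0.084]
blue [ 0.401 -0.096  0.064]
mug [ 0.675 -0.431  0.012]
tamper [ 0.369 -0.349  0.067]
mill [0.747 0.052 0.13 ]
```

```bash
python3 - <<'E'
import cv2
a=cv2.imread('pics/top0.png')[150:340,150:280];b=cv2.imread('pics/side0.png')[270:400,220:460]
cv2.imwrite('pics/a.png',cv2.resize(a,None,fx=3,fy=3,interpolation=2));cv2.imwrite('pics/b.png',cv2.resize(b,None,fx=3,fy=3,interpolation=2))
E
```

```text
(no output)
```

View pics/a.png

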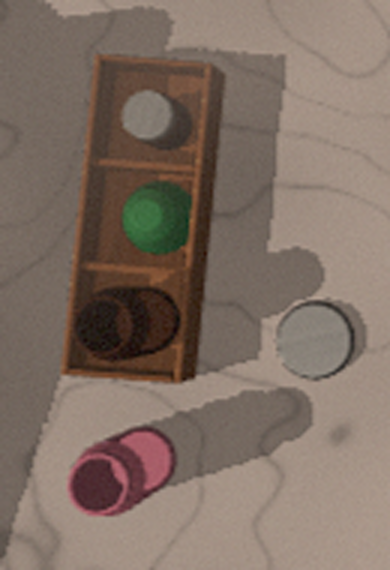

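View pics/b.png

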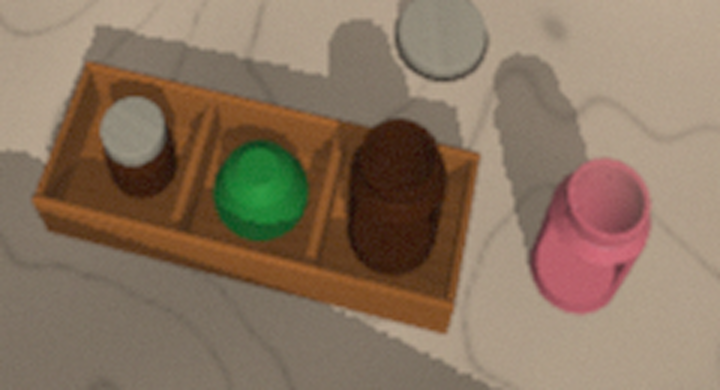

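The side view's end cap is flat at −50 mm along the axis, all the way across. That means the base is the +y end and the mouth points along (0.60, −0.80). The jar axis is at about (0.412, 0.237) with its top at 0.141–0.144 m, which matches the 0.141 m expected. I'll write a planning helper and start toward the canister.

```bash
cat >> h.py <<'E'
def pose(st=None):
    st=st or status.state(); return np.array(st['ee_pos']),R.from_quat(st['ee_rot'])
def unit(v): v=np.array(v,float); return v/np.linalg.norm(v)
def rot(z,x):
    z=unit(z); x=np.array(x,float); x=unit(x-z*(x@z)); return R.from_matrix(np.c_[x,np.cross(z,x),z])
def rows(p1,R1,n=None,p0=None,R0=None,gain=1):
    if p0 is None: p0,R0=pose()
    rv=(R0.inv()*R1).as_rotvec(); ang=np.degrees(np.linalg.norm(rv)); dist=np.linalg.norm(p1-p0)
    print('dist',round(dist*1000,1),'ang',round(ang,1))
    if n is None: n=int(max(np.ceil(dist/.03/.95),np.ceil(ang/9),1))
    out=[]
    for i in range(n):
        Ra=R0*R.from_rotvec(rv*i/n)
        out.append(np.r_[Ra.inv().apply((p1-p0)/n)/.03,np.degrees(rv)/n])
    for o in out: print([round(float(x),2) for x in o])
E
cat > tgt.py <<'E'
from h import *
mdir=np.array([.602,-.798,0]); mdir/=np.linalg.norm(mdir); nn=np.array([-mdir[1],mdir[0],0]); C=np.array([.555,-.107,.033])
down=np.array([0,0,-1.])
def can_grasp(alpha,gm,depth=.150,back=0,sgn=1):
    a=np.radians(alpha); z=np.cos(a)*down-np.sin(a)*mdir
    g=C+gm*mdir; return g-z*(depth+back),rot(z,nn*sgn)
E
python3 - <<'E'
from tgt import *
p,r=can_grasp(35,.02,back=.09); print(p,r.as_matrix())
rows(p,r)
E
```

```text
[ 0.64994793 -0.23286121  0.22959649] [[ 7.98316196e-01  4.93324926e-01 -3.45429832e-01]
 [ 6.02238534e-01 -6.53942344e-01  4.57895359e-01]
 [-2.77555756e-17 -5.73576436e-01 -8.19152044e-01]]
dist 553.0 ang 107.6
[-0.25, -0.84, 0.29, 1.24, -1.57, -4.99]
[-0.17, -0.85, 0.32, 1.24, -1.57, -4.99]
[-0.09, -0.85, 0.34, 1.24, -1.57, -4.99]
[-0.0, -0.85, 0.36, 1.24, -1.57, -4.99]
[0.08, -0.84, 0.37, 1.24, -1.57, -4.99]
[0.16, -0.82, 0.39, 1.24, -1.57, -4.99]
[0.24, -0.79, 0.4, 1.24, -1.57, -4.99]
[0.32, -0.76, 0.41, 1.24, -1.57, -4.99]
[0.4, -0.72, 0.42, 1.24, -1.57, -4.99]
[0.47, -0.67, 0.42, 1.24, -1.57, -4.99]
[0.54, -0.62, 0.42, 1.24, -1.57, -4.99]
[0.6, -0.56, 0.42, 1.24, -1.57, -4.99]
[0.66, -0.5, 0.41, 1.24, -1.57, -4.99]
[0.71, -0.43, 0.4, 1.24, -1.57, -4.99]
[0.76, -0.36, 0.39, 1.24, -1.57, -4.99]
[0.79, -0.28, 0.38, 1.24, -1.57, -4.99]
[0.82, -0.2, 0.36, 1.24, -1.57, -4.99]
[0.85, -0.12, 0.34, 1.24, -1.57, -4.99]
[0.86, -0.04, 0.32, 1.24, -1.57, -4.99]
[0.87, 0.04, 0.29, 1.24, -1.57, -4.99]
```

Emit:
apply_moves(
  plan=[
    [-0.25,-0.84,0.2,0,0,-5,1],
    [-0.17,-0.85,0.2,0,0,-5,1],
    [-0.09,-0.85,0.2,0,0,-5,1],
    [0,-0.85,0.2,0,0,-5,1],
    [0.08,-0.84,0.2,0,0,-5,1],
    [0.16,-0.82,0.2,0,0,-5,1],
    [0.24,-0.79,0.2,0,0,-5,1],
    [0.32,-0.76,0.2,0,0,-5,1],
  ],
  newtons=40,
)

```text
clock: 1.15
ee_pos: [0.4172, -0.4351, 0.3529]
ee_rot: [0.978, -0.206, -0.0, -0.001]
wrist_force: [-0.4, 0.1, 0.0]
gripper_width: 0.0852
```

```bash
cat > fk.py <<'E'
from h import *
from scipy.optimize import least_squares
import json,os
def fk(q,k):
    # k: off1,z0,L1,L2,L3,off7,e1,e2
    Z=lambda a:R.from_euler('z',a); Y=lambda a:R.from_euler('y',a)
    r=Z(q[0]+k[0]); p=np.array([0,0,k[1]])
    r=r*Y(q[1])*Z(q[2]); p=p+r.apply([k[6],0,k[2]])
    r=r*Y(q[3]); p=p+r.apply([k[7],0,0]); r=r*Z(q[4]); p=p+r.apply([0,0,k[3]])
    r=r*Y(q[5]); r=r*Z(q[6]+k[5]); p=p+r.apply([0,0,k[4]])
    return p,r
def log():
    D=json.load(open('log.json')) if os.path.exists('log.json') else []
    s=status.state(); D.append([list(map(float,s['q'])),list(map(float,s['ee_pos'])),list(map(float,s['ee_rot']))]); json.dump(D,open('log.json','w')); return D
def fit(D):
    def f(k):
        o=[1e-2*(k[6]),1e-2*k[7]]
        for q,p,r in D:
            a,b=fk(q,k); o+=list(a-p)+list(0.3*(R.from_quat(r).inv()*b).as_rotvec())
        return o
    best=None
    for o7 in (0,1.57,3.14,-1.57):
        s=least_squares(f,[-2.248,.35,.45,.45,.1,o7,0,0])
        if best is None or s.cost<best.cost: best=s
    return best
E
python3 - <<'E'
from fk import *
np.set_printoptions(precision=4,suppress=True,linewidth=200)
open('log.json','w').write(json.dumps([[[ 1.08879326,  0.52201415, -0.03635783,  1.60003719,  0.02120409,1.02110295, -0.11279805],[ 0.25009337, -0.5726125 ,  0.40411474],[ 8.36744016e-01, -5.47593925e-01, -5.11411023e-04, -2.90681257e-04]]]))
D=log(); print(D[-1]); s=fit(D); print(s.cost,s.x, np.abs(s.fun).max())
from tgt import *
p,r=can_grasp(35,.02,back=.09)
rows(p,r)
E
```

```text
[[0.8783511326798752, 0.5523094029253126, -0.24533550812799515, 1.70179601647704, 0.161432859380239, 0.9084496562973572, 0.15269549802041552], [0.41721085579379935, -0.4350700512606309, 0.35294754593986855], [0.978477715389323, -0.20635147850457045, -0.00034514189944330606, -0.0005555920609602597]]
0.0497234770024993 [   -2.2119 -1184.1863    -3.2162     1.004  -1187.7534     2.5044    -0.0995    -0.1191] 0.22298484912682304
dist 332.1 ang 69.3
[0.36, -0.77, 0.34, 2.63, -1.55, -4.91]
[0.44, -0.72, 0.37, 2.63, -1.55, -4.91]
[0.51, -0.67, 0.39, 2.63, -1.55, -4.91]
[0.57, -0.6, 0.4, 2.63, -1.55, -4.91]
[0.63, -0.53, 0.41, 2.63, -1.55, -4.91]
[0.69, -0.46, 0.41, 2.63, -1.55, -4.91]
[0.73, -0.38, 0.41, 2.63, -1.55, -4.91]
[0.77, -0.29, 0.41, 2.63, -1.55, -4.91]
[0.81, -0.21, 0.4, 2.63, -1.55, -4.91]
[0.83, -0.12, 0.39, 2.63, -1.55, -4.91]
[0.85, -0.03, 0.37, 2.63, -1.55, -4.91]
[0.85, 0.06, 0.34, 2.63, -1.55, -4.91]
```

```bash
cat > patch.py <<'E'
s=open('fk.py').read()
s=s.replace("def fk(q,k):","SG=[1,1,1,1,1,1,1]\ndef fk(q,k,sg=None):\n    q=np.array(q)*np.array(sg or SG)")
s=s.replace("def fit(D):","def fit(D,sg=None):").replace("fk(q,k)\n","fk(q,k)\n").replace("a,b=fk(q,k); o","a,b=fk(q,k,sg); o").replace("[-2.248,","[0,")
open('fk.py','w').write(s)
E
python3 patch.py; python3 - <<'E'
from fk import *
import itertools
np.set_printoptions(precision=4,suppress=True,linewidth=200)
D=json.load(open('log.json')); 
out=[]
for s3,s5,s7 in itertools.product((1,-1),repeat=3):
    sg=[-1,1,s3,1,s5,1,s7]; s=fit(D,sg); out.append((s.cost,sg,s.x,np.abs(s.fun).max()))
for o in sorted(out,key=lambda t:t[0])[:4]: print(*o)
E
```

```text
6.18444104230504e-08 [-1, 1, -1, 1, -1, 1, -1] [ -0.0955 -12.6836   0.4469   0.4587 -12.9066  -3.2371  -0.0209  -0.0273] 0.0002732700255642968
0.003675558067440907 [-1, 1, -1, 1, 1, 1, -1] [-0.0942  0.1845  0.4703  0.4523 -0.0373 -3.3464 -0.0017 -0.0124] 0.07284629079869466
0.0058557686080099956 [-1, 1, 1, 1, -1, 1, -1] [-0.0896 -0.5006  0.7897  0.4673 -0.8545  2.8108  0.0596  0.4215] 0.05992450377622409
0.006343875643371341 [-1, 1, -1, 1, -1, 1, 1] [ -0.0955 -12.6841   0.4469   0.4587 -12.9071   3.0062  -0.0209  -0.0273] 0.07964806210977841
```

Emit:
apply_moves(
  plan=[
    [0.36,-0.77,0.2,2.6,-1.5,-5,1],
    [0.44,-0.72,0.2,2.6,-1.5,-5,1],
    [0.51,-0.67,0.2,2.6,-1.5,-5,1],
    [0.57,-0.6,0.2,2.6,-1.5,-5,1],
  ],
)

```text
clock: 1.65
ee_pos: [0.4994, -0.3637, 0.3312]
ee_rot: [0.994, -0.02, -0.034, -0.102]
wrist_force: [0.2, -0.2, -0.3]
gripper_width: 0.0852
```

```bash
sed -i 's/^SG=.*/SG=[-1,1,-1,1,-1,1,-1]/' fk.py; cat >> fk.py <<'E'
LO=np.array([-2.91,-.3,-1.5,.17,-1.26,.16,-2.52]);HI=np.array([2.91,2.13,1.42,2.43,4.41,1.93,2.52])
def ik(p,r,k,q0,n=1,w=.01,m=.03):
    best=None
    rng=np.random.default_rng(0)
    for i in range(n):
        qs=np.clip(np.array(q0)+(0 if i==0 else rng.normal(0,.5,7)),LO+m+.01,HI-m-.01)
        def f(q):
            a,b=fk(q,k); return np.r_[a-p,.3*(r.inv()*b).as_rotvec(),w*.1*(q-q0)]
        s=least_squares(f,qs,bounds=(LO+m,HI-m)); a,b=fk(s.x,k)
        e=(np.linalg.norm(a-p)*1000,np.degrees((r.inv()*b).magnitude()))
        c=e[0]+e[1]*3+ .3*np.abs(s.x-q0).sum()
        if best is None or c<best[0]: best=(c,e,s.x)
    return best[1],best[2]
E
python3 - <<'E'
from fk import *
from tgt import *
np.set_printoptions(precision=4,suppress=True,linewidth=200)
D=log(); s=fit(D,SG); print(s.x,s.cost,np.abs(s.fun).max()); json.dump(list(s.x),open('k.json','w')); k=s.x
q=D[-1][0]; print('q',np.array(q))
for al in (20,30,40,45):
    p,r=can_grasp(al,.02); e,qq=ik(p,r,k,np.array(q),4); print(al,np.round(e,1),qq)
    # final upright: same grasp pt position height 70
    a=np.radians(al); z=np.cos(a)*mdir+np.sin(a)*down
    g=np.array([C[0],C[1],.07]); e,q2=ik(g-z*.15,rot(z,nn),k,qq,4); print('   up',np.round(e,1),q2)
# jar
J=np.array([.412,.237,.0]); 
for az in (50,70,90,110,150,-90,-60):
  for el in (25,35,45):
    h=np.array([np.cos(np.radians(az)),np.sin(np.radians(az)),0]); z=h*np.cos(np.radians(el))+down*np.sin(np.radians(el))
    res=[]
    for sgn in (1,-1):
        x=np.cross(down,h)*sgn
        res.append(ik(J+[0,0,.096]-z*.15,rot(z,x),k,np.array(q),5))
    print(az,el,[ (np.round(e,1),qq) for e,qq in res])
E
```

```text
[-0.0917  0.332   0.5787  0.4307  0.2032 -3.2326 -0.0234  0.0195] 3.604067702707833e-05 0.005627763276125317
q [ 0.8332  0.6626 -0.4081  1.5985  0.1073  1.079   0.387 ]
20 [0. 0.] [ 0.5541  0.949  -0.5428  1.6111  0.2651  0.9631  0.6158]
   up [0. 0.] [-0.0879  1.2378 -0.5687  2.2626  1.9347  1.8249 -1.7238]
30 [0. 0.] [ 0.5926  1.0409 -0.5738  1.4813  0.19    1.151   0.697 ]
   up [0. 0.] [ 0.097   1.1888 -0.7827  2.2836  1.9554  1.7727 -1.5365]
40 [0. 0.] [ 0.6119  1.1384 -0.5905  1.3498  0.1277  1.3366  0.7507]
   up [0. 0.] [ 0.2697  1.1491 -0.9662  2.2744  1.9254  1.6705 -1.3449]
45 [0. 0.] [ 0.6169  1.1888 -0.5967  1.284   0.0999  1.4282  0.7687]
   up [0. 0.] [ 0.351   1.1333 -1.0445  2.2587  1.8927  1.6082 -1.2481]
50 25 [(array([99.5, 24.7]), array([ 1.0119,  1.4005, -0.9803,  2.3891, -1.23  ,  0.19  ,  1.3019])), (array([97.2, 11.3]), array([ 0.9129,  1.9975, -1.454 ,  2.4   ,  2.3735,  0.6944,  0.9428]))]
50 35 [(array([95.5, 23.8]), array([ 0.7389,  0.9159, -0.9355,  2.386 , -1.23  ,  0.19  ,  0.7812])), (array([92.6, 10.9]), array([ 0.701 ,  1.5988, -1.4685,  2.4   ,  2.
[... 2961 characters left out ...]
  1.7163,  0.8949,  1.6024,  1.4279])), (array([0., 0.]), array([-0.8856,  0.8749, -0.119 ,  1.7163,  0.5701,  1.2878, -1.3661]))]
-60 25 [(array([0., 0.]), array([-0.792 ,  1.122 , -0.6471,  1.8665,  1.1552,  1.7532,  1.4454])), (array([0., 0.]), array([-1.0748,  1.0098, -0.1983,  1.8665,  0.9859,  1.4236, -1.5172]))]
-60 35 [(array([0., 0.]), array([-0.7055,  1.0354, -0.7119,  1.9213,  1.1597,  1.6251,  1.4917])), (array([0., 0.]), array([-0.9796,  0.9132, -0.2712,  1.9213,  0.996 ,  1.3114, -1.4815]))]
-60 45 [(array([0., 0.]), array([-0.5983,  0.9568, -0.7795,  1.971 ,  1.1604,  1.4904,  1.5501])), (array([0., 0.]), array([-0.8763,  0.8223, -0.3283,  1.9709,  0.9907,  1.1809, -1.4207]))]
```

```bash
cat > path.py <<'E'
from fk import *
def follow(p0,r0,p1,r1,k,q,n=12):
    rv=(r0.inv()*r1).as_rotvec(); E=0; dm=0
    for i in range(1,n+1):
        e,qn=ik(p0+(p1-p0)*i/n,r0*R.from_rotvec(rv*i/n),k,q,1,w=.003,m=.02); E=max(E,e[0]+e[1]); dm=max(dm,np.abs(qn-q).max()); q=qn
    return E,dm,q
E
python3 - <<'E'
from path import *
from tgt import *
np.set_printoptions(precision=2,suppress=True,linewidth=200)
k=json.load(open('k.json')); q=np.array(json.load(open('log.json'))[-1][0])
for al in (25,40):
    p,r=can_grasp(al,.02); e,qq=ik(p,r,k,q,3); pl=p+[0,0,.10]; e,ql=ik(pl,r,k,qq)
    for yaw in (-70,-50,-25,0,):
      for cx,cy in ((.555,-.107),(.55,-.2),(.60,-.05),(.65,-.1)):
        Ry=R.from_euler('z',yaw,degrees=True); a=np.radians(al); z=Ry.apply(np.cos(a)*mdir+np.sin(a)*down); x=Ry.apply(nn)
        p1=np.array([cx,cy,.12])-z*.15
        E,dm,qf=follow(pl,r,p1,rot(z,x),k,ql)
        E2,dm2,qf2=follow(p1,rot(z,x),p1-[0,0,.05],rot(z,x),k,qf,4)
        print(al,yaw,cx,cy,round(E,1),round(dm,2),round(E2,1),qf2)
E
```

```text
25 -70 0.555 -0.107 0.0 0.18 0.0 [-0.44  1.17  0.25  1.39  0.53  1.49 -1.12]
25 -70 0.55 -0.2 0.0 0.17 0.0 [-0.35  1.16  0.29  1.44  0.59  1.38 -1.07]
25 -70 0.6 -0.05 0.0 0.18 0.0 [-0.48  1.23  0.23  1.2   0.49  1.63 -1.08]
25 -70 0.65 -0.1 0.0 0.17 0.0 [-0.4   1.27  0.24  1.07  0.54  1.66 -1.  ]
25 -50 0.555 -0.107 0.0 0.19 0.0 [-0.59  1.11  0.29  1.63  0.72  1.21 -1.14]
25 -50 0.55 -0.2 0.0 0.18 0.0 [-0.51  1.11  0.39  1.71  0.79  1.06 -1.12]
25 -50 0.6 -0.05 0.0 0.18 0.0 [-0.61  1.15  0.26  1.46  0.68  1.35 -1.08]
25 -50 0.65 -0.1 0.0 0.17 0.0 [-0.53  1.18  0.28  1.37  0.71  1.34 -1.01]
25 -25 0.555 -0.107 0.0 0.22 0.0 [-0.82  1.1   0.48  1.96  1.06  0.79 -1.32]
25 -25 0.55 -0.2 0.0 0.23 0.0 [-0.78  1.18  0.68  2.04  1.21  0.54 -1.41]
25 -25 0.6 -0.05 0.0 0.21 0.0 [-0.81  1.1   0.4   1.8   0.96  0.93 -1.19]
25 -25 0.65 -0.1 0.0 0.2 0.0 [-0.72  1.12  0.44  1.73  1.01  0.89 -1.14]
25 0 0.555 -0.107 0.0 0.69 0.0 [-0.61  1.06  0.17  2.28  1.92  1.05 -1.91]
25 0 0.55 -0.2 0.0 0.64 0.0 [-0.26  1.07  0.02  2.34  2.16  1.26 -1.93]
25 0 0.6 -0.05 0.0 0.5 0.0 [-0.9   1.11  0.48  2.13  1.71
[... 573 characters left out ...]
 1.01  0.21  1.56  0.62  1.16 -1.02]
40 -50 0.65 -0.1 0.0 0.16 0.0 [-0.44  1.04  0.22  1.46  0.65  1.16 -0.94]
40 -25 0.555 -0.107 0.0 0.21 0.0 [-0.7   0.94  0.45  2.    1.    0.61 -1.13]
40 -25 0.55 -0.2 0.0 0.22 0.0 [-0.66  0.99  0.65  2.06  1.14  0.38 -1.16]
40 -25 0.6 -0.05 0.0 0.19 0.0 [-0.69  0.94  0.34  1.85  0.91  0.78 -1.04]
40 -25 0.65 -0.1 0.0 0.18 0.0 [-0.59  0.97  0.35  1.77  0.93  0.75 -0.96]
40 0 0.555 -0.107 0.0 0.69 0.0 [-0.51  0.87  0.2   2.27  1.98  0.73 -1.73]
40 0 0.55 -0.2 0.0 0.69 0.0 [-0.12  0.86 -0.02  2.32  2.2   0.91 -1.69]
40 0 0.6 -0.05 0.0 0.45 0.0 [-0.95  1.02  0.74  2.13  1.78  0.25 -1.68]
40 0 0.65 -0.1 0.0 0.57 0.0 [-0.72  0.97  0.58  2.05  1.83  0.37 -1.58]
```

```bash
python3 - <<'E'
from tgt import *
p,r=can_grasp(40,.022,back=.09); print(p)
rows(p,r)
E
```

```text
[ 0.661156   -0.24771842  0.21685067]
dist 229.6 ang 47.2
[0.61, -0.36, 0.46, 2.87, -1.51, -4.12]
[0.65, -0.29, 0.46, 2.87, -1.51, -4.12]
[0.68, -0.22, 0.46, 2.87, -1.51, -4.12]
[0.71, -0.15, 0.45, 2.87, -1.51, -4.12]
[0.73, -0.08, 0.44, 2.87, -1.51, -4.12]
[0.74, -0.0, 0.42, 2.87, -1.51, -4.12]
[0.75, 0.07, 0.4, 2.87, -1.51, -4.12]
[0.75, 0.14, 0.37, 2.87, -1.51, -4.12]
[0.75, 0.22, 0.35, 2.87, -1.51, -4.12]
```

Emit:
apply_moves(
  plan=[
    [0.7,-0.41,0.5,3.3,-1.7,-4.7,1],
    [0.74,-0.33,0.5,3.3,-1.7,-4.7,1],
    [0.77,-0.25,0.5,3.3,-1.7,-4.7,1],
    [0.8,-0.17,0.5,3.3,-1.7,-4.7,1],
    [0.82,-0.08,0.5,3.3,-1.7,-4.7,1],
    [0.83,0,0.48,3.3,-1.7,-4.7,1],
    [0.84,0.1,0.45,3.3,-1.7,-4.7,1],
    [0.84,0.2,0.4,3.3,-1.7,-4.7,1],
  ],
)

```text
clock: 2.65
ee_pos: [0.6648, -0.2286, 0.2165]
ee_rot: [0.879, 0.322, -0.11, -0.334]
wrist_force: [-0.5, -0.2, 0.9]
gripper_width: 0.0855
```

```bash
python3 - <<'E'
from tgt import *
import fk; fk.log()
n='wrist'; c=cams.calibration(n); im,d=cams.read_camera(n); cv2.imwrite('pics/w1.png',im); np.save('pics/w1.npy',d)
np.set_printoptions(precision=3,suppress=True)
P=cloud(d,c); Q=P-C; a=Q@mdir; b=Q@nn
hsv=cv2.cvtColor(im,cv2.COLOR_BGR2HSV)
m=(np.abs(a)<.08)&(np.abs(b)<.06)&(P[...,2]>.01)&(P[...,2]<.08)
q=P[m]; print(len(q),'a',a[m].min(),a[m].max(),'b',b[m].min(),b[m].max(),'z',q[:,2].max())
# ridge: top points
t=m&(P[...,2]>.064); print('ridge b mean',b[t].mean(), np.polyfit(a[t],b[t],1), t.sum())
p,r=can_grasp(40,.022,back=.09); rows(p,r)
E
```

```text
10632 a -0.051191119778807075 0.049857695729767525 b -0.031126407101576548 0.03334654643167927 z 0.06684129640769246
ridge b mean 0.0012343715415849418 [-0.     0.001] 2483
dist 23.3 ang 3.9
[-0.61, 0.28, -0.39, -1.59, 1.01, 3.36]
```

View pics/w1.png

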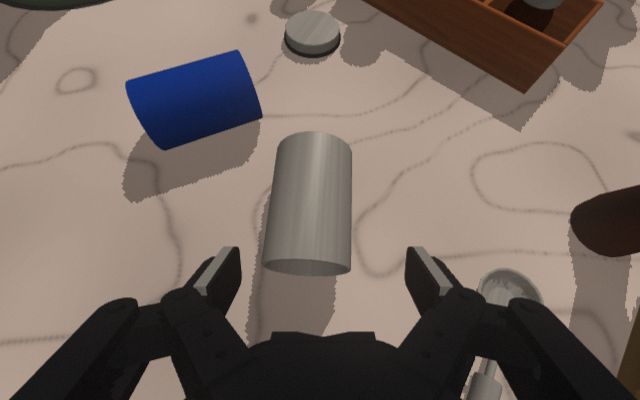

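The wrist view shows the canister at (310,200) between the open fingers, with its length and width matching the model to about 1 mm. I'll approach along the tool axis.

```bash
python3 - <<'E'
from tgt import *
C=C+.001*nn
import tgt; tgt.C=C
p0,r0=pose(); p,r=can_grasp(40,.022,back=.06); rows(p,r,2)
p2,_=can_grasp(40,.022); rows(p2,r,3,p0=p,R0=r)
E
```

```text
dist 26.5 ang 3.9
[-0.28, 0.15, 0.3, -0.79, 0.51, 1.68]
[-0.28, 0.16, 0.3, -0.79, 0.51, 1.68]
dist 60.0 ang 0.0
[0.0, 0.0, 0.67, 0.0, 0.0, 0.0]
[0.0, 0.0, 0.67, 0.0, 0.0, 0.0]
[0.0, 0.0, 0.67, 0.0, 0.0, 0.0]
```

Emit:
apply_moves(
  plan=[
    [-0.3,0.15,0.1,-0.8,0.5,1.7,1],
    [-0.3,0.15,0.1,-0.8,0.5,1.7,1],
    [0,0,0.4,0,0,0,1],
    [0,0,0.4,0,0,0,1],
  ],
)

```text
clock: 3.2
ee_pos: [0.6438, -0.2265, 0.1825]
ee_rot: [0.892, 0.297, -0.108, -0.323]
wrist_force: [0.2, -0.1, -0.7]
gripper_width: 0.0858
```

```bash
python3 - <<'E'
from tgt import *
import fk; fk.log()
import tgt; tgt.C=C+.001*nn
p,r=can_grasp(40,.022); rows(p,r)
E
```

```text
dist 46.2 ang 0.3
[0.03, -0.02, 0.77, 0.11, -0.02, -0.09]
[0.03, -0.02, 0.77, 0.11, -0.02, -0.09]
```

Emit:
apply_moves(
  plan=[
    [0.03,0,0.6,0,0,0,1],
    [0.03,0,0.55,0,0,0,1],
    [0,0,0.35,0,0,0,1],
  ],
)

```text
clock: 3.58
ee_pos: [0.6262, -0.2012, 0.1466]
ee_rot: [0.892, 0.297, -0.108, -0.322]
wrist_force: [0.3, 0.1, -0.1]
gripper_width: 0.0853
```

```bash
python3 - <<'E'
from tgt import *
import tgt; tgt.C=C+.001*nn
p,r=can_grasp(40,.022); rows(p,r)
im,d=cams.read_camera('wrist'); cv2.imwrite('pics/w2.png',im)
E
```

```text
dist 1.6 ang 0.3
[0.03, -0.02, -0.04, 0.25, -0.05, -0.18]
```

View pics/w2.png

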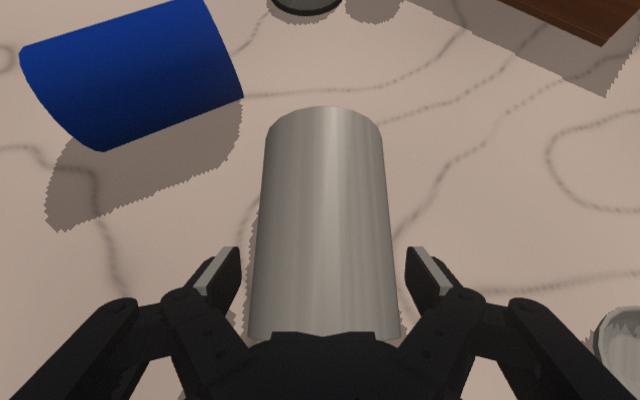

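The canister sits centred between the pads, at columns 250–398. I'll close on it now.

Emit:
apply_moves(
  plan=[
    [0,0,0,0,0,0,0.5],
    [0,0,0,0,0,0,0.5],
    [0,0,0,0,0,0,0.5],
    [0,0,0,0,0,0,0.5],
  ],
  newtons=50,
)

```text
clock: 4.12
ee_pos: [0.6262, -0.2013, 0.1467]
ee_rot: [0.892, 0.297, -0.108, -0.322]
wrist_force: [0.5, 0.4, -1.4]
gripper_width: 0.0663
```

```bash
cat > can.py <<'E'
from tgt import *
E
python3 - <<'E'
from tgt import *
import fk
from path import *
np.set_printoptions(precision=3,suppress=True,linewidth=160)
Cc=C+.001*nn
p,r=pose(); ct=r.inv().apply(Cc-p); mt=r.inv().apply(mdir); print(ct,mt)
json.dump([list(ct),list(mt)],open('can.json','w'))
D=log(); s=fit(D,SG); print(s.x,np.abs(s.fun).max()); k=s.x; json.dump(list(k),open('k.json','w'))
print(r.inv().apply([0,0,.08])/.03)
al=40
Ry=R.from_euler('z',-50,degrees=True)
# final rotation: pitch 90 about nn taking mdir->up, then yaw
Rp=R.from_rotvec(np.cross(mdir,[0,0,1])*np.pi/2); rf=Ry*Rp*r
print('check up',rf.apply(mt), 'z',rf.apply([0,0,1]))
pl=p+[0,0,.08]; pf=np.array([.56,-.10,.12])-rf.apply(ct)
E,dm,qf=follow(pl,r,pf,rf,k,np.array(D[-1][0]),14); print(E,dm,qf,pf)
rows(pf,rf,p0=pl,R0=r)
E
```

```text
[ 0.001 -0.018  0.163] [ 0.003  0.769 -0.639]
[-0.068  0.318  0.694  0.398  0.309 -3.201 -0.05   0.033] 0.013444532012116131
[-0.004 -1.704 -2.051]
check up [0. 0. 1.] z [-0.172 -0.75  -0.639]
6.663030919855567e-05 0.14790294096359174 [-0.618  0.917  0.382  1.716  0.531  1.063 -0.916] [0.585 0.011 0.238]
dist 216.7 ang 100.3
[0.26, -0.44, 0.32, -6.98, -0.4, 4.58]
[0.23, -0.49, 0.26, -6.98, -0.4, 4.58]
[0.19, -0.54, 0.2, -6.98, -0.4, 4.58]
[0.14, -0.57, 0.13, -6.98, -0.4, 4.58]
[0.1, -0.59, 0.06, -6.98, -0.4, 4.58]
[0.05, -0.6, -0.02, -6.98, -0.4, 4.58]
[0.0, -0.6, -0.09, -6.98, -0.4, 4.58]
[-0.05, -0.58, -0.16, -6.98, -0.4, 4.58]
[-0.09, -0.55, -0.23, -6.98, -0.4, 4.58]
[-0.14, -0.51, -0.29, -6.98, -0.4, 4.58]
[-0.18, -0.46, -0.35, -6.98, -0.4, 4.58]
[-0.21, -0.4, -0.4, -6.98, -0.4, 4.58]
```

Emit:
apply_moves(
  plan=[
    [0,-0.43,-0.51,0,0,0,0.5],
    [0,-0.43,-0.51,0,0,0,0.5],
    [0,-0.43,-0.51,0,0,0,0.5],
    [0,-0.43,-0.51,0,0,0,0.5],
    [0,-0.2,-0.24,0,0,0,0.5],
  ],
)

```text
clock: 4.75
ee_pos: [0.6261, -0.2009, 0.2437]
ee_rot: [0.893, 0.297, -0.107, -0.321]
wrist_force: [-0.5, -0.3, -3.4]
gripper_width: 0.066
```

```bash
cat > place.py <<'E'
from tgt import *
import json,sys,fk
fk.log()
ct,mt=map(np.array,json.load(open('can.json')))
p,r=pose(); print('can now',p+r.apply(ct),r.apply(mt),'grip',status.state()['gripper_width'])
# final orientation: tool z az -103; tool tilt fixed by mt up
def final(c,az):
    up=np.array([0,0,1.]); h=np.array([np.cos(np.radians(az)),np.sin(np.radians(az)),0])
    zt=np.array([0,0,1.])-mt*mt[2]; zt=unit(zt); xt=np.cross(mt,zt)
    A=np.c_[zt,xt,mt]; B=np.c_[h,np.cross(up,h),up]; rf=R.from_matrix(B@A.T)
    return c-rf.apply(ct),rf
E
python3 - <<'E'
from place import *
pf,rf=final(np.array([.56,-.10,.12]),-103); rows(pf,rf)
E
```

```text
can now [ 0.55600468 -0.10608842  0.12981257] [ 0.60206272 -0.79844618  0.00204196] grip 0.06599653212983377
dist 216.0 ang 100.2
[0.26, -0.41, 0.36, -6.97, -0.41, 4.58]
[0.23, -0.47, 0.3, -6.97, -0.41, 4.58]
[0.19, -0.52, 0.24, -6.97, -0.41, 4.58]
[0.15, -0.55, 0.17, -6.97, -0.41, 4.58]
[0.11, -0.58, 0.1, -6.97, -0.41, 4.58]
[0.06, -0.6, 0.03, -6.97, -0.41, 4.58]
[0.01, -0.6, -0.04, -6.97, -0.41, 4.58]
[-0.04, -0.59, -0.11, -6.97, -0.41, 4.58]
[-0.08, -0.56, -0.18, -6.97, -0.41, 4.58]
[-0.13, -0.53, -0.25, -6.97, -0.41, 4.58]
[-0.17, -0.48, -0.31, -6.97, -0.41, 4.58]
[-0.21, -0.43, -0.37, -6.97, -0.41, 4.58]
```

Emit:
apply_moves(
  plan=[
    [0.26,-0.41,0.36,-7,-0.4,4.6,0.5],
    [0.23,-0.47,0.3,-7,-0.4,4.6,0.5],
    [0.19,-0.52,0.24,-7,-0.4,4.6,0.5],
    [0.15,-0.55,0.17,-7,-0.4,4.6,0.5],
    [0.11,-0.58,0.1,-7,-0.4,4.6,0.5],
    [0.06,-0.6,0.03,-7,-0.4,4.6,0.5],
    [0.01,-0.6,-0.04,-7,-0.4,4.6,0.5],
    [-0.04,-0.59,-0.11,-7,-0.4,4.6,0.5],
  ],
)

```text
clock: 5.75
ee_pos: [0.5981, -0.0577, 0.2409]
ee_rot: [0.978, 0.023, -0.07, 0.197]
wrist_force: [0.3, -0.2, -4.0]
gripper_width: 0.066
```

```bash
python3 - <<'E'
from place import *
pf,rf=final(np.array([.56,-.10,.10]),-103); rows(pf,rf)
E
```

```text
can now [ 0.57684277 -0.10417312  0.08508236] [ 0.13933375 -0.46012047  0.87685532] grip 0.06598220088706219
dist 73.5 ang 31.1
[-0.07, -0.61, -0.04, -6.59, -0.4, 4.13]
[-0.12, -0.59, -0.1, -6.59, -0.4, 4.13]
[-0.16, -0.57, -0.17, -6.59, -0.4, 4.13]
[-0.2, -0.53, -0.23, -6.59, -0.4, 4.13]
```

Emit:
apply_moves(
  plan=[
    [-0.07,-0.61,-0.04,-6.6,-0.4,4.1,0.5],
    [-0.12,-0.59,-0.1,-6.6,-0.4,4.1,0.5],
    [-0.16,-0.57,-0.17,-6.6,-0.4,4.1,0.5],
    [-0.2,-0.53,-0.23,-6.6,-0.4,4.1,0.5],
  ],
)

```text
clock: 6.25
ee_pos: [0.5842, 0.0152, 0.2188]
ee_rot: [0.896, -0.108, -0.045, 0.429]
wrist_force: [-0.3, 0.1, -2.6]
gripper_width: 0.0658
```

```bash
python3 - <<'E'
from place import *
np.set_printoptions(precision=4,suppress=True)
pf,rf=final(np.array([.56,-.10,.10]),-103); rows(pf,rf)
for n in('side','top'):
    c=cams.calibration(n); im,d=cams.read_camera(n); cv2.imwrite(f'pics/{n}3.png',im); np.save(f'pics/{n}3.npy',d)
    u,v=pix(p+r.apply(ct),c)[0].astype(int); print(u,v)
    cv2.imwrite(f'pics/{n}3z.png',cv2.resize(im[v-60:v+60,u-80:u+80],None,fx=4,fy=4,interpolation=2))
    P=cloud(d,c); hsv=cv2.cvtColor(im,cv2.COLOR_BGR2HSV)
    m=(np.linalg.norm(P[...,:2]-(p+r.apply(ct))[:2],axis=2)<.045)&(hsv[...,2]>70)&(P[...,2]>.03)
    print(P[m].min(0),P[m].max(0),m.sum())
E
```

```text
can now [ 0.55968191 -0.09750341  0.10226511] [-0.00632597  0.01577492  0.99985556] grip 0.06578161937885878
dist 4.3 ang 1.0
[0.05, 0.07, 0.12, 0.8, -0.16, -0.59]
310 186
[ 0.5151 -0.126   0.0511] [ 0.5816 -0.0618  0.1721] 281
320 200
[ 0.5157 -0.126   0.0519] [ 0.6044 -0.0549  0.1722] 670
```

View pics/side3z.png

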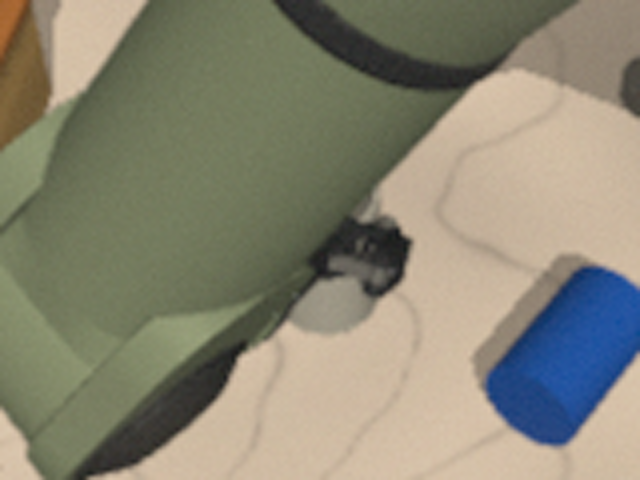

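View pics/top3z.png

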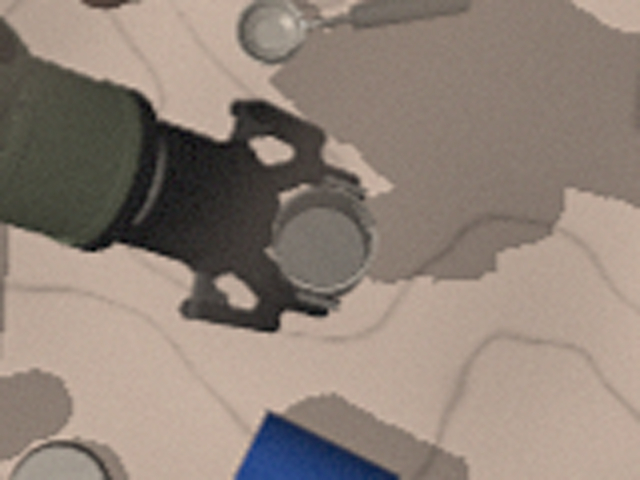

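The top view confirms the open mouth faces up, with the canister held upright at about (320,200). I'll lower it now.

```bash
python3 - <<'E'
from place import *
pf,rf=final(np.array([.56,-.10,.051]),-103); rows(pf,rf,4)
E
```

```text
can now [ 0.55961865 -0.09495212  0.10051213] [-0.0030578   0.0132872   0.99990705] grip 0.0657597673363658
dist 48.6 ang 0.8
[0.02, -0.28, 0.29, 0.18, -0.06, -0.06]
[0.02, -0.28, 0.29, 0.18, -0.06, -0.06]
[0.02, -0.28, 0.29, 0.18, -0.06, -0.06]
[0.02, -0.28, 0.3, 0.18, -0.06, -0.06]
```

Emit:
apply_moves(
  plan=[
    [0,-0.28,0.29,0.2,0,0,0.5],
    [0,-0.28,0.29,0.2,0,0,0.5],
    [0,-0.27,0.29,0.2,0,0,0.5],
    [0,-0.15,0.15,0.1,0,0,0.5],
    [0,0,0,0,0,0,0.5],
  ],
)

```text
clock: 6.98
ee_pos: [0.5832, 0.0086, 0.1728]
ee_rot: [0.9, -0.106, -0.046, 0.419]
wrist_force: [0.1, -0.5, -1.2]
gripper_width: 0.0658
```

```bash
python3 - <<'E'
from place import *
pf,rf=final(np.array([.56,-.10,.050]),-103); rows(pf,rf,1); print(status.state()['wrist_force'])
E
```

```text
can now [ 0.55885867 -0.10162673  0.05386507] [-0.00516278 -0.00587526  0.99996941] grip 0.06584823416579105
dist 5.4 ang 0.5
[0.03, -0.18, 0.03, -0.39, -0.03, -0.25]
[ 0.14624687 -0.49949859 -1.18118847]
```

Emit:
apply_moves(
  plan=[
    [0,-0.06,0.06,0,0,0,0.5],
    [0,-0.05,0.05,0,0,0,0.5],
    [0,0,0,0,0,0,0.5],
  ],
)

```text
clock: 7.35
ee_pos: [0.5836, 0.0083, 0.1695]
ee_rot: [0.9, -0.107, -0.045, 0.42]
wrist_force: [-0.3, 0.8, -2.6]
gripper_width: 0.0659
```

Emit:
apply_moves(
  plan=[
    [0,-0.04,0.04,0,0,0,0.5],
    [0,-0.03,0.03,0,0,0,0.5],
    [0,0,0,0,0,0,0.5],
  ],
)

```text
clock: 7.72
ee_pos: [0.5838, 0.0087, 0.1691]
ee_rot: [0.9, -0.107, -0.045, 0.421]
wrist_force: [0.0, 1.2, -2.0]
gripper_width: 0.066
```

Emit:
apply_moves(
  plan=[
    [0,-0.08,0.08,0,0,0,0.5],
    [0,0,0,0,0,0,0.5],
  ],
)

```text
clock: 7.98
ee_pos: [0.5847, 0.0088, 0.1683]
ee_rot: [0.899, -0.107, -0.043, 0.422]
wrist_force: [0.1, 0.3, -2.8]
gripper_width: 0.066
```

```bash
python3 - <<'E'
from place import *
st=status.state(); print(st['wrist_force'],st['wrist_torque'],p)
E
```

```text
can now [ 0.56087333 -0.10227968  0.05001734] [-0.00922745  0.00156031  0.99995621] grip 0.06601547126551108
[ 0.11536137  0.32938186 -2.84244124] [ 1.11036323 -0.24359094 -0.00812328] [0.58470297 0.00883496 0.16825238]
```

```bash
python3 - <<'E'
from place import *
np.set_printoptions(precision=4,suppress=True)
c0=p+r.apply(ct)
for n in('top',):
    c=cams.calibration(n); im,d=cams.read_camera(n); P=cloud(d,c)
    rr=np.linalg.norm(P[...,:2]-c0[:2],axis=2)
    f=(rr<.022); print('floor in',np.median(P[f][:,2]))
    a=np.arctan2(P[...,1]-c0[1],P[...,0]-c0[0])
    m=(rr>.026)&(rr<.038)&(P[...,2]>.085)&(P[...,2]<.112)&(np.abs(np.abs(a-np.radians(77)))>.9)
    q=P[m]; print(len(q),np.percentile(q[:,2],[50,80,90,97])); t=q[q[:,2]>np.percentile(q[:,2],60)]
    A=np.c_[t[:,:2]-c0[:2],np.ones(len(t))]; print(np.linalg.lstsq(A,t[:,2],rcond=None)[0])
    u,v=pix(c0,c)[0].astype(int)
    ctr=P[(abs(P[...,0]-.48)<.01)&(abs(P[...,1]+.15)<.02)]; print('counter',np.median(ctr[:,2]))
E
```

```text
can now [ 0.56087333 -0.10227968  0.05001734] [-0.00922745  0.00156031  0.99995621] grip 0.06601547126551108
floor in 0.006263212263100115
121 [0.0998 0.1016 0.1035 0.1054]
[0.0096 0.0449 0.1027]
counter 0.0005912732981505631
```

Emit:
apply_moves(
  plan=[
    [0,-0.08,0.08,0,0,0,0.5],
    [0,-0.04,0.04,0,0,0,0.5],
  ],
)

```text
clock: 8.28
ee_pos: [0.5852, 0.0091, 0.1669]
ee_rot: [0.898, -0.108, -0.043, 0.425]
wrist_force: [-7.0, 13.1, 26.6]
gripper_width: 0.066
```

Contact: the upward force jumped to about 27 N. I'll back off about 1 mm and release.

Emit:
apply_moves(
  plan=[
    [0,0.04,-0.04,0,0,0,0.5],
    [0,0,0,0,0,0,0.5],
  ],
)

```text
clock: 8.52
ee_pos: [0.5852, 0.0095, 0.1685]
ee_rot: [0.898, -0.108, -0.043, 0.424]
wrist_force: [-0.1, -0.7, -1.8]
gripper_width: 0.0654
```

Emit:
apply_moves(
  plan=[
    [0,0,0,0,0,0,0.85],
    [0,0,0,0,0,0,1],
    [0,0,0,0,0,0,1],
    [0,0,0,0,0,0,1],
  ],
)

```text
clock: 9.02
ee_pos: [0.5852, 0.0089, 0.1679]
ee_rot: [0.898, -0.108, -0.043, 0.425]
wrist_force: [0.4, -0.1, -0.2]
gripper_width: 0.0853
```

```bash
python3 - <<'E'
from place import *
np.set_printoptions(precision=4,suppress=True)
c=cams.calibration('top'); im,d=cams.read_camera('top'); cv2.imwrite('pics/top4.png',cv2.resize(im[140:260,240:400],None,fx=4,fy=4,interpolation=2))
im,_=cams.read_camera('wrist'); cv2.imwrite('pics/w4.png',im)
E
```

```text
can now [ 0.56133433 -0.10283495  0.05024913] [-0.00993192  0.00690212  0.99992686] grip 0.0852677127718327
```

View pics/top4.png

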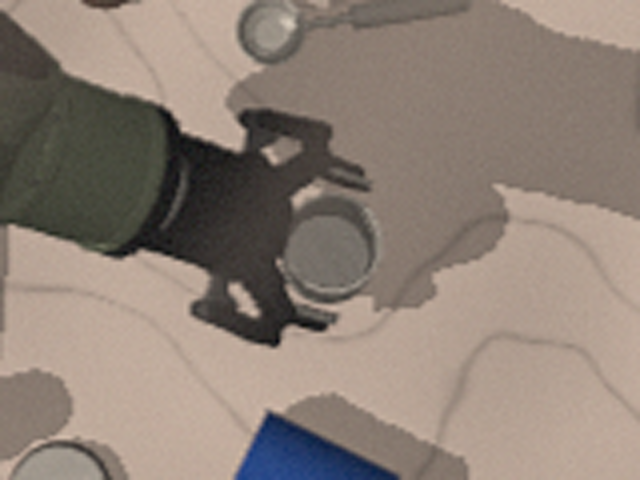

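View pics/w4.png

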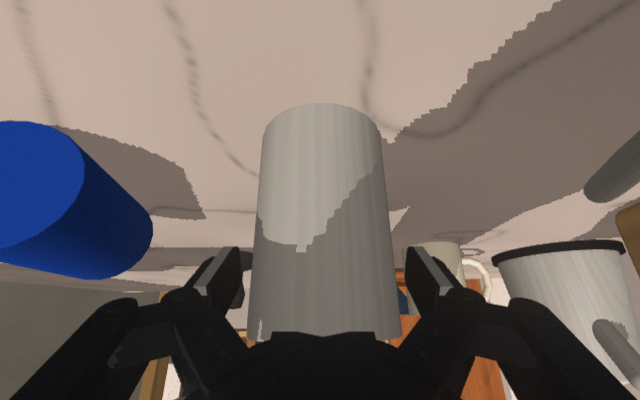

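The canister stands free and upright, mouth up. I'll retreat along the tool axis.

Emit:
apply_moves(
  plan=[
    [0,0,-0.6,0,0,0,1],
    [0,0,-0.9,0,0,0,1],
    [0,0,-0.9,0,0,0,1],
    [0,0,-0.9,0,0,0,1],
  ],
)

```text
clock: 9.62
ee_pos: [0.6023, 0.0874, 0.2342]
ee_rot: [0.898, -0.108, -0.044, 0.425]
wrist_force: [-0.2, -0.1, -0.1]
gripper_width: 0.0851
```

```bash
python3 - <<'E'
from fk import *
np.set_printoptions(precision=4,suppress=True,linewidth=200)
D=log(); 
# richer model: DH-free offsets in xyz for every link
def fk2(q,k):
    q=np.array(q)*np.array(SG); Z=lambda a:R.from_euler('z',a); Y=lambda a:R.from_euler('y',a)
    r=Z(q[0]+k[0]); p=np.array([0,0,k[1]])
    p=p+r.apply([k[8],k[9],0]); r=r*Y(q[1]); p=p+r.apply([0,k[10],0]); r=r*Z(q[2]); p=p+r.apply([k[6],k[11],k[2]])
    r=r*Y(q[3]); p=p+r.apply([k[7],k[12],0]); r=r*Z(q[4]); p=p+r.apply([k[13],k[14],k[3]])
    r=r*Y(q[5]); p=p+r.apply([k[15],0,0]); r=r*Z(q[6]+k[5]); p=p+r.apply([0,0,k[4]]); return p,r
def f(k):
    o=list(1e-3*np.array(k[6:]))
    for q,p,r in D:
        a,b=fk2(q,k); o+=list(a-p)+list(0.3*(R.from_quat(r).inv()*b).as_rotvec())
    return o
s=least_squares(f,[0,.33,.5,.45,.2,-3.14]+[0]*10); print(s.x,np.abs(s.fun).max())
for q,p,r in D: 
    a,b=fk2(q,s.x); print((a-p)*1000,np.degrees((R.from_quat(r).inv()*b).as_rotvec()))
E
```

```text
[-0.      0.3203  0.5297  0.4207  0.1545 -3.1416 -0.      0.     -0.     -0.0107 -0.0107 -0.0187 -0.0187 -0.     -0.0004 -0.    ] 1.8749934372391738e-05
[-0.  0. -0.] [0. 0. 0.]
[-0.  0. -0.] [0. 0. 0.]
[-0.  0. -0.] [0. 0. 0.]
[ 0. -0.  0.] [-0.  0. -0.]
[ 0. -0.  0.] [0. 0. 0.]
[0. 0. 0.] [0. 0. 0.]
[-0.  0. -0.] [0. 0. 0.]
[0. 0. 0.] [ 0. -0.  0.]
[-0. -0.  0.] [-0. -0. -0.]
[-0. -0.  0.] [-0. -0. -0.]
[ 0.  0. -0.] [-0. -0. -0.]
[ 0.  0. -0.] [-0. -0. -0.]
[ 0.  0. -0.] [-0. -0. -0.]
[ 0.  0. -0.] [-0. -0. -0.]
[ 0. -0.  0.] [-0. -0. -0.]
```

```bash
cat >> fk.py <<'E'
K=[0,0.3203,0.5297,0.4207,0.1545,-np.pi]
def fk(q,k=None,sg=None):
    q=np.array(q)*np.array(SG); Z=lambda a:R.from_euler('z',a); Y=lambda a:R.from_euler('y',a)
    r=Z(q[0]); p=np.array([0,0,.3203]); r=r*Y(q[1]); p=p+r.apply([0,-.0214,0]); r=r*Z(q[2]); p=p+r.apply([0,-.0374,.5297])
    r=r*Y(q[3])*Z(q[4]); p=p+r.apply([0,-.0004,.4207]); r=r*Y(q[5])*Z(q[6]-np.pi); return p+r.apply([0,0,.1545]),r
E
sed -i 's/+p.apply//' fk.py
python3 - <<'E'
from path import *
from h import *
np.set_printoptions(precision=2,suppress=True,linewidth=200)
D=json.load(open('log.json')); print([np.linalg.norm(fk(q)[0]-p)*1000 for q,p,r in D][-3:])
# measure canister from top
c=cams.calibration('top'); im,d=cams.read_camera('top'); P=cloud(d,c); cv2.imwrite('pics/top5.png',im)
m=(np.linalg.norm(P[...,:2]-[.561,-.103],axis=2)<.05)&(P[...,2]>.08)&(P[...,2]<.115)
q=P[m]; print('can rim',len(q),q.min(0),q.max(0),(q.min(0)+q.max(0))/2)
down=np.array([0,0,-1.]);q0=np.array(D[-1][0]);p0,r0=pose(); J=np.array([.412,.237,.096])
def T(az,el,sgn,pt,dep=.15):
    h=np.array([np.cos(np.radians(az)),np.sin(np.radians(az)),0]); z=h*np.cos(np.radians(el))+down*np.sin(np.radians(el))
    return pt-z*dep,rot(z,np.cross(down,h)*sgn)
for az in (90,100,120,-90,-120,-75):
  for sgn in (1,-1):
    pg,rg=T(az,33,sgn,J,.15+.09); e,qs=ik(pg,rg,None,q0,3)
    E,dm,qg=follow(p0,r0,pg,rg,None,q0,14)
    pg2,_=T(az,33,sgn,J); E2,dm2,qg2=follow(pg,rg,pg2,rg,None,qg,4)
    print(az,sgn,np.round(e,1),'path',round(E,1),round(dm,2),round(E2,1),qg2)
E
```

```text
[np.float64(0.050541693592995734), np.float64(0.05052671871311685), np.float64(0.05255836233136074)]
can rim 128 [ 0.53 -0.13  0.08] [ 0.59 -0.07  0.1 ] [ 0.56 -0.1   0.09]
90 1 [0. 0.] path 0.0 0.15 0.0 [ 0.77  1.23 -1.19  2.23  0.44  0.18 -0.4 ]
90 -1 [0. 0.] path 0.0 0.6 0.0 [ 0.56  0.99 -0.85  2.24 -1.24  0.33 -1.92]
100 1 [0. 0.] path 0.0 0.13 0.0 [ 0.69  1.16 -1.1   2.13 -0.08  0.38  0.19]
100 -1 [0. 0.] path 0.0 0.16 0.0 [ 0.19  0.85 -0.37  2.15 -1.24  0.77 -1.87]
120 1 [0. 0.] path 0.0 0.12 0.0 [ 0.52  1.11 -0.97  1.92 -0.14  0.77  0.42]
120 -1 [0. 0.] path 0.0 0.12 0.0 [-0.26  0.89  0.17  1.96 -1.11  1.24 -1.82]
-90 1 [0. 0.] path 146.5 0.3 141.7 [-1.63  1.65  1.4   2.   -1.03  1.09 -2.5 ]
-90 -1 [0. 0.] path 0.0 0.04 0.0 [-0.95  0.95 -0.03  1.67  0.52  1.45 -1.3 ]
-120 1 [0. 0.] path 0.0 0.28 0.0 [-0.59  1.04 -0.34  1.46  0.39  1.71  1.53]
-120 -1 [0. 0.] path 0.0 0.04 0.0 [-0.8   1.02  0.03  1.47  0.2   1.62 -1.4 ]
-75 1 [91.2 28.1] path 115.9 0.3 109.0 [-1.75  1.66  1.4   2.05 -1.04  0.96 -2.5 ]
-75 -1 [0. 0.] path 0.0 0.05 0.0 [-1.01  0.91 -0.05  1.8   0.68  1.34 -1.29]
```

View pics/top5.png

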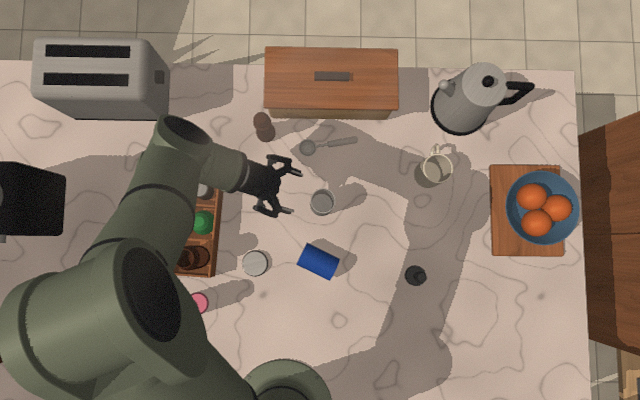

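```bash
cat > jar.py <<'E'
from path import *
from h import *
np.set_printoptions(precision=3,suppress=True,linewidth=200)
down=np.array([0,0,-1.]); J=np.array([.412,.237,.092])
def T(az,el,sgn,pt,dep=.152):
    h=np.array([np.cos(np.radians(az)),np.sin(np.radians(az)),0]); z=h*np.cos(np.radians(el))+down*np.sin(np.radians(el))
    x=np.cross(down,h)*sgn
    return pt-z*dep,rot(z,x)
E
python3 - <<'E'
from jar import *
D=log(); q=np.array(D[-1][0]); p,r=pose()
W=[(p+[-.03,.06,.16],r),]
pg,rg=T(-90,25,-1,J,.152+.10); W.append((np.array([.44,pg[1]-.03,.36]),rg)); W.append((pg,rg)); W.append(T(-90,25,-1,J)); W.append((W[-1][0]+[0,0,.14],rg))
M=np.array([.561,-.103,.100])
lc=.0675-(.092-.0735)  # grasp to mouth
for az in (-90,-75,-105):
  q1=q.copy();a,b=p,r; WW=list(W)
  h=np.array([np.cos(np.radians(az)),np.sin(np.radians(az)),0]); t=np.radians(66)
  jz=h*np.sin(t)-down*np.cos(t); g=M+[0,0,.056]-jz*lc
  pp,rp=T(az,25+66,-1,g); 
  pa,ra=T(az,25,-1,g+[0,0,.12]+-.08*h); WW+= [(pa,ra),(pp+[0,0,.06],rp),(pp,rp)]
  for c,d in WW:
    E,dm,q1=follow(a,b,c,d,None,q1,8); print(az,c,round(E,1),round(dm,2),q1); a,b=c,d
rows(*W[0]); rows(*W[1],None,*W[0])
E
```

```text
-90 [0.573 0.151 0.396] 0.0 0.04 [-0.578  0.641  0.108  1.577  0.573  1.566 -0.907]
-90 [0.44  0.435 0.36 ] 0.0 0.08 [-1.038  0.824  0.067  1.406  0.526  1.905 -1.065]
-90 [0.412 0.465 0.198] 0.0 0.03 [-1.073  1.048  0.033  1.396  0.456  1.745 -1.223]
-90 [0.412 0.375 0.156] 0.0 0.03 [-1.012  1.037  0.042  1.61   0.502  1.544 -1.28 ]
-90 [0.412 0.375 0.296] 0.0 0.03 [-1.023  0.818  0.058  1.629  0.511  1.714 -1.174]
-90 [0.561 0.16  0.32 ] 0.0 0.04 [-0.703  0.764  0.182  1.696  0.785  1.485 -0.94 ]
-90 [ 0.561 -0.061  0.348] 0.0 0.17 [ 0.15   0.499 -0.196  1.81   0.102  0.843 -0.09 ]
-90 [ 0.561 -0.061  0.288] 0.0 0.02 [ 0.139  0.582 -0.183  1.853  0.126  0.717 -0.109]
-75 [0.573 0.151 0.396] 0.0 0.04 [-0.578  0.641  0.108  1.577  0.573  1.566 -0.907]
-75 [0.44  0.435 0.36 ] 0.0 0.08 [-1.038  0.824  0.067  1.406  0.526  1.905 -1.065]
-75 [0.412 0.465 0.198] 0.0 0.03 [-1.073  1.048  0.033  1.396  0.456  1.745 -1.223]
-75 [0.412 0.375 0.156] 0.0 0.03 [-1.012  1.037  0.042  1.61   0.502  1.544 -1.28 ]
-75 [0.412 0.375 0.296] 0.0 0.03 [-1.023  0.818  0.058  1.629  0.511  1.714 -1.174]
-7
[... 1030 characters left out ...]
]
[-0.19, 0.43, -0.68, 0.0, 0.0, 0.0]
[-0.19, 0.43, -0.68, 0.0, 0.0, 0.0]
[-0.19, 0.43, -0.68, 0.0, 0.0, 0.0]
[-0.19, 0.43, -0.68, 0.0, 0.0, 0.0]
[-0.19, 0.43, -0.68, 0.0, 0.0, 0.0]
dist 316.5 ang 19.6
[-0.54, -0.51, -0.47, -1.21, 0.89, -0.65]
[-0.53, -0.51, -0.49, -1.21, 0.89, -0.65]
[-0.52, -0.5, -0.51, -1.21, 0.89, -0.65]
[-0.5, -0.5, -0.53, -1.21, 0.89, -0.65]
[-0.49, -0.49, -0.54, -1.21, 0.89, -0.65]
[-0.47, -0.48, -0.56, -1.21, 0.89, -0.65]
[-0.46, -0.48, -0.58, -1.21, 0.89, -0.65]
[-0.44, -0.47, -0.6, -1.21, 0.89, -0.65]
[-0.43, -0.46, -0.61, -1.21, 0.89, -0.65]
[-0.42, -0.45, -0.63, -1.21, 0.89, -0.65]
[-0.4, -0.44, -0.64, -1.21, 0.89, -0.65]
[-0.39, -0.44, -0.66, -1.21, 0.89, -0.65]
```

Emit:
apply_moves(
  plan=[
    [-0.19,0.43,-0.68,0,0,0,1],
    [-0.19,0.43,-0.68,0,0,0,1],
    [-0.19,0.43,-0.68,0,0,0,1],
    [-0.19,0.43,-0.68,0,0,0,1],
    [-0.19,0.43,-0.68,0,0,0,1],
    [-0.19,0.43,-0.68,0,0,0,1],
    [-0.19,0.43,-0.68,0,0,0,1],
  ],
)

```text
clock: 10.55
ee_pos: [0.5719, 0.1591, 0.406]
ee_rot: [0.9, -0.105, -0.041, 0.421]
wrist_force: [-0.4, 0.1, 0.1]
gripper_width: 0.0856
```

Emit:
apply_moves(
  plan=[
    [-0.54,-0.45,-0.47,-1.2,0.9,-0.6,1],
    [-0.53,-0.45,-0.49,-1.2,0.9,-0.6,1],
    [-0.52,-0.45,-0.51,-1.2,0.9,-0.6,1],
    [-0.5,-0.45,-0.53,-1.2,0.9,-0.6,1],
    [-0.49,-0.45,-0.54,-1.2,0.9,-0.6,1],
    [-0.47,-0.45,-0.56,-1.2,0.9,-0.6,1],
    [-0.46,-0.45,-0.58,-1.2,0.9,-0.6,1],
    [-0.44,-0.45,-0.6,-1.2,0.9,-0.6,1],
  ],
)

```text
clock: 11.55
ee_pos: [0.4754, 0.3533, 0.3996]
ee_rot: [0.867, -0.034, -0.007, 0.497]
wrist_force: [0.2, 0.3, 0.1]
gripper_width: 0.0853
```

```bash
python3 - <<'E'
from jar import *
log()
pg,rg=T(-90,25,-1,J,.152+.10); w=(np.array([.42,pg[1]+.005,.34]),rg); rows(*w); rows(pg,rg,None,*w)
E
```

```text
dist 142.6 ang 6.7
[-0.36, -0.6, -0.38, -0.9, 0.47, -0.48]
[-0.35, -0.59, -0.39, -0.9, 0.47, -0.48]
[-0.34, -0.59, -0.4, -0.9, 0.47, -0.48]
[-0.33, -0.59, -0.41, -0.9, 0.47, -0.48]
[-0.32, -0.58, -0.43, -0.9, 0.47, -0.48]
[-0.32, -0.58, -0.44, -0.9, 0.47, -0.48]
dist 141.8 ang 0.0
[-0.05, -0.84, 0.43, 0.0, 0.0, 0.0]
[-0.05, -0.84, 0.43, 0.0, 0.0, 0.0]
[-0.05, -0.84, 0.43, 0.0, 0.0, 0.0]
[-0.05, -0.84, 0.43, 0.0, 0.0, 0.0]
[-0.05, -0.84, 0.43, 0.0, 0.0, 0.0]
```

Emit:
apply_moves(
  plan=[
    [-0.36,-0.6,-0.4,-0.9,0.5,-0.5,1],
    [-0.35,-0.6,-0.4,-0.9,0.5,-0.5,1],
    [-0.34,-0.6,-0.4,-0.9,0.5,-0.5,1],
    [-0.33,-0.6,-0.4,-0.9,0.5,-0.5,1],
    [-0.32,-0.6,-0.43,-0.9,0.5,-0.5,1],
    [-0.3,-0.6,-0.44,-0.9,0.5,-0.5,1],
  ],
)

```text
clock: 12.3
ee_pos: [0.4164, 0.4792, 0.3341]
ee_rot: [0.842, 0.004, 0.001, 0.54]
wrist_force: [-0.0, 1.0, 0.0]
gripper_width: 0.0854
```

Emit:
apply_moves(
  plan=[
    [-0.05,-0.84,0.4,0,0,0,1],
    [-0.05,-0.84,0.4,0,0,0,1],
    [-0.05,-0.84,0.4,0,0,0,1],
    [-0.05,-0.6,0.3,0,0,0,1],
  ],
)

```text
clock: 12.8
ee_pos: [0.4088, 0.4773, 0.2221]
ee_rot: [0.841, 0.005, 0.001, 0.541]
wrist_force: [-0.0, -0.0, 0.7]
gripper_width: 0.0854
```

```bash
python3 - <<'E'
from jar import *
log()
pg,rg=T(-90,25,-1,J,.152+.10); rows(pg,rg)
for n in('wrist','top','side'):
    c=cams.calibration(n); im,d=cams.read_camera(n); cv2.imwrite(f'pics/{n}6.png',im); P=cloud(d,c); hsv=cv2.cvtColor(im,cv2.COLOR_BGR2HSV)
    m=(np.linalg.norm(P[...,:2]-J[:2],axis=2)<.045)&(P[...,2]>.07)&(P[...,2]<.16)
    q=P[m]; print(n,len(q)); 
    if len(q)>30:
        print(q.min(0),q.max(0)); b=q[(q[:,2]>.075)&(q[:,2]<.105)]
        if len(b)>30:
            s=least_squares(lambda k:np.hypot(b[:,0]-k[0],b[:,1]-k[1])-.031,J[:2],loss='soft_l1',f_scale=.002); print('circle',s.x,np.abs(s.fun).mean(),len(b))
    m=(np.linalg.norm(P[...,:2]-[.561,-.103],axis=2)<.05)&(P[...,2]>.09)&(P[...,2]<.11)
    q=P[m]
    if len(q)>30 : print('can',(q.min(0)+q.max(0))/2,q.max(0)-q.min(0))
E
```

```text
dist 26.7 ang 0.7
[0.11, -0.55, 0.69, 0.5, -0.37, 0.4]
wrist 5851
[0.381 0.214 0.07 ] [0.441 0.27  0.14 ]
circle [0.411 0.237] 0.0004168979751731317 2564
can [ 0.559 -0.099  0.095] [0.063 0.066 0.009]
top 459
[0.382 0.205 0.07 ] [0.44  0.264 0.145]
circle [0.412 0.234] 0.0020405867213545313 124
can [ 0.56  -0.102  0.097] [0.065 0.065 0.015]
side 952
[0.383 0.209 0.07 ] [0.443 0.269 0.145]
circle [0.413 0.239] 0.002110115604132849 291
can [ 0.562 -0.1    0.097] [0.065 0.066 0.015]
```

View pics/wrist6.png

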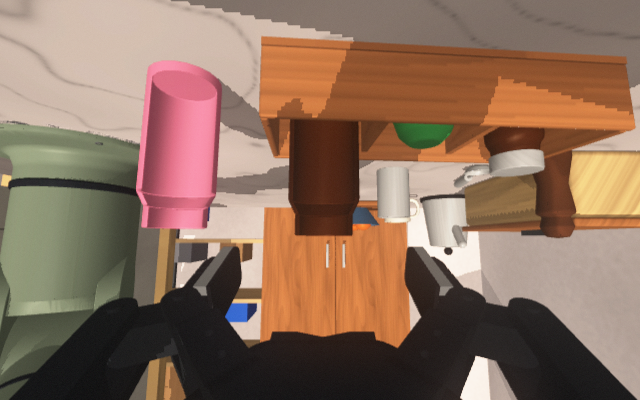

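View pics/top6.png

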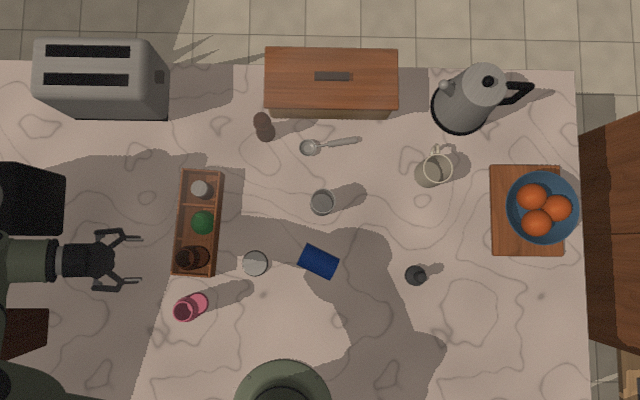

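The wrist view has the jar centred at column 325, and the pink decoy sits well clear to the left (140–220). The jar axis refines to (0.411, 0.237), and the standing canister's mouth is at about (0.560, −0.101). I'll approach the jar.

```bash
sed -i 's/J=np.array(\[.412/J=np.array([.411/' jar.py; python3 - <<'E'
from jar import *
pg,rg=T(-90,25,-1,J,.152+.07); rows(pg,rg,3)
E
```

```text
dist 54.6 ang 0.8
[0.02, -0.2, 0.57, 0.17, -0.13, 0.14]
[0.02, -0.2, 0.57, 0.17, -0.13, 0.14]
[0.02, -0.2, 0.57, 0.17, -0.13, 0.14]
```

Emit:
apply_moves(
  plan=[
    [0.02,-0.2,0.6,0.2,-0.1,0.1,1],
    [0.02,-0.2,0.6,0.2,-0.1,0.1,1],
    [0.02,-0.2,0.5,0.2,-0.1,0.1,1],
  ],
)

```text
clock: 13.32
ee_pos: [0.4121, 0.4389, 0.1885]
ee_rot: [0.845, -0.0, 0.002, 0.534]
wrist_force: [0.0, -0.3, 0.3]
gripper_width: 0.0855
```

```bash
python3 - <<'E'
from jar import *
pg,rg=T(-90,25,-1,J,.152); rows(pg,rg,3)
E
```

```text
dist 71.8 ang 0.4
[-0.01, -0.02, 0.8, -0.13, -0.05, -0.03]
[-0.01, -0.02, 0.8, -0.13, -0.05, -0.03]
[-0.01, -0.02, 0.8, -0.13, -0.05, -0.03]
```

Emit:
apply_moves(
  plan=[
    [-0.01,0,0.5,-0.1,0,0,1],
    [-0.02,0,0.5,-0.1,0,0,1],
    [-0.01,0,0.5,-0.1,0,0,1],
    [0,0,0.5,0,0,0,1],
  ],
)

```text
clock: 13.82
ee_pos: [0.4114, 0.3815, 0.1625]
ee_rot: [0.844, -0.0, 0.002, 0.536]
wrist_force: [0.4, 1.1, 0.6]
gripper_width: 0.0855
```

```bash
python3 - <<'E'
from jar import *
pg,rg=T(-90,25,-1,J,.152); rows(pg,rg,1)
im,_=cams.read_camera('wrist'); cv2.imwrite('pics/w7.png',im)
E
```

```text
dist 9.2 ang 0.3
[-0.01, -0.09, 0.29, -0.15, -0.17, -0.16]
```

View pics/w7.png

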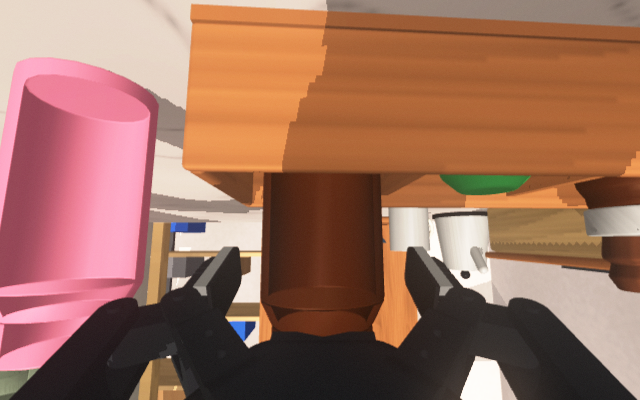

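The jar body sits centred between the pads, at columns 262–384. I'll do the last few mm and then close.

Emit:
apply_moves(
  plan=[
    [0,-0.06,0.22,0,0,0,1],
    [0,-0.03,0.08,0,0,0,1],
  ],
)

```text
clock: 14.12
ee_pos: [0.4116, 0.3723, 0.1552]
ee_rot: [0.844, -0.001, 0.002, 0.537]
wrist_force: [-0.8, 0.3, -0.4]
gripper_width: 0.0855
```

Emit:
apply_moves(
  plan=[
    [0,0,0,0,0,0,0.45],
    [0,0,0,0,0,0,0.45],
    [0,0,0,0,0,0,0.45],
    [0,0,0,0,0,0,0.45],
  ],
  newtons=60,
)

```text
clock: 14.62
ee_pos: [0.4114, 0.3732, 0.1554]
ee_rot: [0.844, -0.001, 0.002, 0.537]
wrist_force: [0.2, -1.3, 0.5]
gripper_width: 0.06
```

```bash
python3 - <<'E'
from jar import *
log(); p,r=pose(); jc=np.array([.411,.237,.0735]); jt=r.inv().apply(jc-p); zt=r.inv().apply([0,0,1]); print(jt,zt); json.dump([list(jt),list(zt)],open('jar.json','w'))
print(r.inv().apply([0,0,1/.03*.14]))
E
```

```text
[-0.001 -0.016  0.158] [ 0.004  0.906 -0.424]
[ 0.017  4.226 -1.978]
```

```bash
python3 - <<'E'
from jar import *
print(status.state()['gripper_width'],status.state()['wrist_force'])
c=cams.calibration('wrist');im,d=cams.read_camera('wrist'); cv2.imwrite('pics/w8.png',im)
P=cloud(d,c); m=(np.linalg.norm(P[...,:2]-J[:2],axis=2)<.045)&(P[...,2]>.072)&(P[...,2]<.105)
b=P[m]; hs=cv2.cvtColor(im,cv2.COLOR_BGR2HSV)[m]; b=b[hs[:,1]>100]; print(len(b))
s=least_squares(lambda k:np.hypot(b[:,0]-k[0],b[:,1]-k[1])-.031,J[:2],loss='soft_l1',f_scale=.002); print('circle',s.x,np.abs(s.fun).mean())
im,d=cams.read_camera('side'); cv2.imwrite('pics/s8.png',cv2.resize(im[260:400,260:460],None,fx=4,fy=4,interpolation=2))
E
```

```text
0.05999392891892996 [ 0.183 -1.338  0.544]
11318
circle [0.412 0.237] 0.0004372892933731016
```

View pics/w8.png

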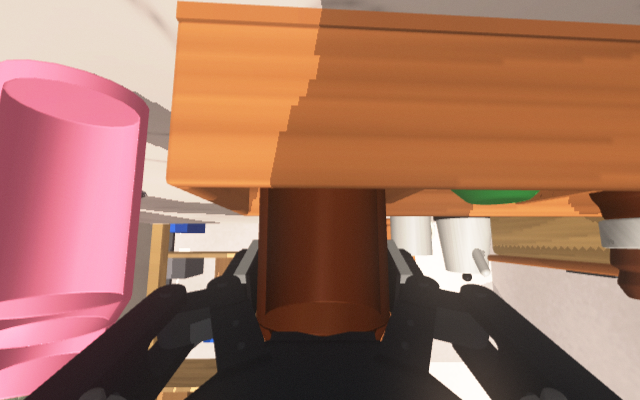

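View pics/s8.png

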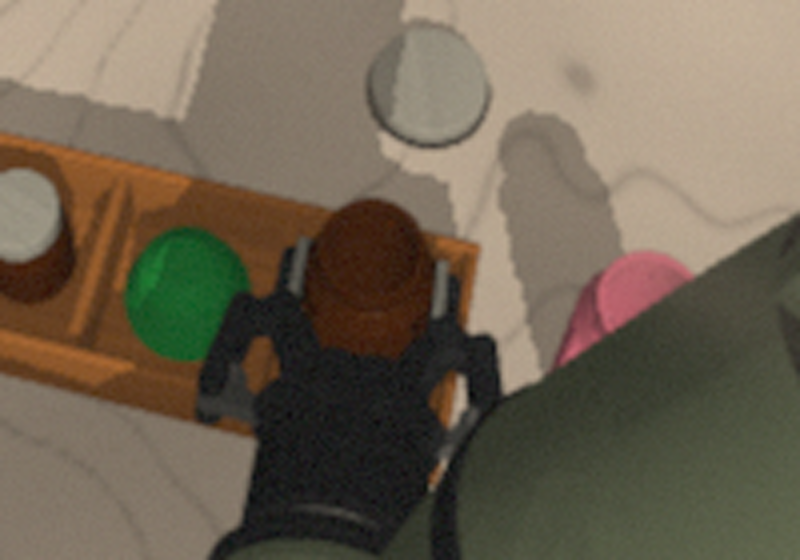

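The pads are flush on both sides of the jar. I'll lift it straight up.

Emit:
apply_moves(
  plan=[
    [0,0.3,-0.14,0,0,0,0.45],
    [0,0.6,-0.28,0,0,0,0.45],
    [0,0.75,-0.35,0,0,0,0.45],
    [0,0.75,-0.35,0,0,0,0.45],
    [0,0.75,-0.35,0,0,0,0.45],
    [0,0.75,-0.35,0,0,0,0.45],
  ],
  newtons=70,
)

```text
clock: 15.48
ee_pos: [0.4108, 0.3727, 0.2933]
ee_rot: [0.844, -0.001, 0.002, 0.536]
wrist_force: [-0.4, -0.3, -2.3]
gripper_width: 0.0599
```

```bash
cat > pour.py <<'E'
from jar import *
jt,zt=map(np.array,json.load(open('jar.json')))
M=np.array([.560,-.101,.100])
def now():
    p,r=pose(); c=p+r.apply(jt); z=r.apply(zt); m=c+.0675*z
    print('mouth',m,'rel',m-M,'z',z,'tilt',np.degrees(np.arccos(z[2])),'w',status.state()['gripper_width']); return p,r
def tgt(mouth,tilt,az):
    # yaw-aligned frame: tool-forward az
    h=np.array([np.cos(np.radians(az)),np.sin(np.radians(az)),0]); t=np.radians(tilt)
    z=h*np.sin(t)+np.array([0,0,np.cos(t)]); f=h*np.cos(t)-np.array([0,0,np.sin(t)]) # f: horizontal-forward dir rotated
    ft=unit(np.array([0,0,1.])-zt*zt[2]); A=np.c_[ft,np.cross(zt,ft),zt]; B=np.c_[f,np.cross(z,f),z]
    r=R.from_matrix(B@A.T); return mouth-.0675*z-r.apply(jt),r
E
python3 - <<'E'
from pour import *
log(); now()
w1=tgt(np.array([.56,.02,.30]),0,-90); w2=tgt(M+[0,0,.12],66,-90); rows(*w1); rows(*w2,None,*w1)
E
```

```text
mouth [0.41  0.237 0.279] rel [-0.15   0.338  0.179] z [-0.    -0.002  1.   ] tilt 0.10675754070325882 w 0.05989366857492502
dist 264.3 ang 0.2
[0.5, 0.37, 0.62, -0.01, -0.01, 0.0]
[0.5, 0.37, 0.62, -0.01, -0.01, 0.0]
[0.5, 0.37, 0.62, -0.01, -0.01, 0.0]
[0.5, 0.37, 0.62, -0.01, -0.01, 0.0]
[0.5, 0.37, 0.62, -0.01, -0.01, 0.0]
[0.5, 0.37, 0.62, -0.01, -0.01, 0.0]
[0.5, 0.37, 0.62, -0.01, -0.01, 0.0]
[0.5, 0.37, 0.62, -0.01, -0.01, 0.0]
[0.5, 0.37, 0.62, -0.01, -0.01, 0.0]
[0.5, 0.37, 0.62, -0.01, -0.01, 0.0]
dist 217.9 ang 66.0
[0.0, 0.51, 0.75, 8.25, -0.03, 0.0]
[0.0, 0.62, 0.67, 8.25, -0.03, 0.0]
[0.0, 0.71, 0.57, 8.25, -0.03, 0.0]
[0.0, 0.78, 0.46, 8.25, -0.03, 0.0]
[0.0, 0.84, 0.35, 8.25, -0.03, 0.0]
[0.0, 0.88, 0.22, 8.25, -0.03, 0.0]
[0.0, 0.9, 0.09, 8.25, -0.03, 0.0]
[0.0, 0.91, -0.04, 8.25, -0.03, 0.0]
```

Emit:
apply_moves(
  plan=[
    [0.5,0.37,0.62,0,0,0,0.45],
    [0.5,0.37,0.62,0,0,0,0.45],
    [0.5,0.37,0.62,0,0,0,0.45],
    [0.5,0.37,0.62,0,0,0,0.45],
    [0.5,0.37,0.62,0,0,0,0.45],
    [0.5,0.37,0.62,0,0,0,0.45],
    [0.5,0.37,0.62,0,0,0,0.45],
    [0.5,0.37,0.62,0,0,0,0.45],
  ],
)

```text
clock: 16.48
ee_pos: [0.5381, 0.1887, 0.3141]
ee_rot: [0.845, -0.001, 0.002, 0.535]
wrist_force: [-0.3, 0.5, -1.4]
gripper_width: 0.0595
```

```bash
python3 - <<'E'
from pour import *
now()
w2=tgt(M+[0,0,.12],66,-90); rows(*w2)
E
```

```text
mouth [0.538 0.053 0.299] rel [-0.022  0.154  0.199] z [-0.001 -0.004  1.   ] tilt 0.22320964995394538 w 0.05950339303124481
dist 251.1 ang 65.8
[0.08, 0.51, 0.77, 7.31, -0.04, 0.01]
[0.08, 0.61, 0.7, 7.31, -0.04, 0.01]
[0.09, 0.69, 0.62, 7.31, -0.04, 0.01]
[0.09, 0.76, 0.52, 7.31, -0.04, 0.01]
[0.09, 0.82, 0.42, 7.31, -0.04, 0.01]
[0.09, 0.87, 0.31, 7.31, -0.04, 0.01]
[0.09, 0.9, 0.2, 7.31, -0.04, 0.01]
[0.09, 0.92, 0.08, 7.31, -0.04, 0.01]
[0.09, 0.93, -0.03, 7.31, -0.04, 0.01]
```

Emit:
apply_moves(
  plan=[
    [0.08,0.5,0.7,6.5,0,0,0.45],
    [0.08,0.6,0.65,7,0,0,0.45],
    [0.09,0.65,0.55,7,0,0,0.45],
    [0.09,0.72,0.46,7,0,0,0.45],
    [0.09,0.76,0.36,7,0,0,0.45],
    [0.09,0.8,0.25,7,0,0,0.45],
  ],
)

```text
clock: 17.23
ee_pos: [0.557, 0.0284, 0.3442]
ee_rot: [0.981, 0.001, 0.004, 0.193]
wrist_force: [0.1, -1.0, -2.8]
gripper_width: 0.0595
```

```bash
python3 - <<'E'
from pour import *
log();now()
w2=tgt(M+[0,0,.12],66,-90); rows(*w2)
n='top';c=cams.calibration(n);im,d=cams.read_camera(n); cv2.imwrite('pics/t9.png',cv2.resize(im[120:280,220:420],None,fx=4,fy=4))
im,d=cams.read_camera('side'); cv2.imwrite('pics/s9.png',cv2.resize(im[80:300,200:440],None,fx=3,fy=3))
E
```

```text
mouth [ 0.558 -0.062  0.241] rel [-0.002  0.039  0.141] z [-0.    -0.678  0.735] tilt 42.67762374020257 w 0.0595077692114843
dist 87.5 ang 23.3
[0.03, 0.69, 0.23, 5.83, -0.14, 0.08]
[0.03, 0.71, 0.16, 5.83, -0.14, 0.08]
[0.03, 0.72, 0.08, 5.83, -0.14, 0.08]
[0.03, 0.73, 0.01, 5.83, -0.14, 0.08]
```

View pics/t9.png

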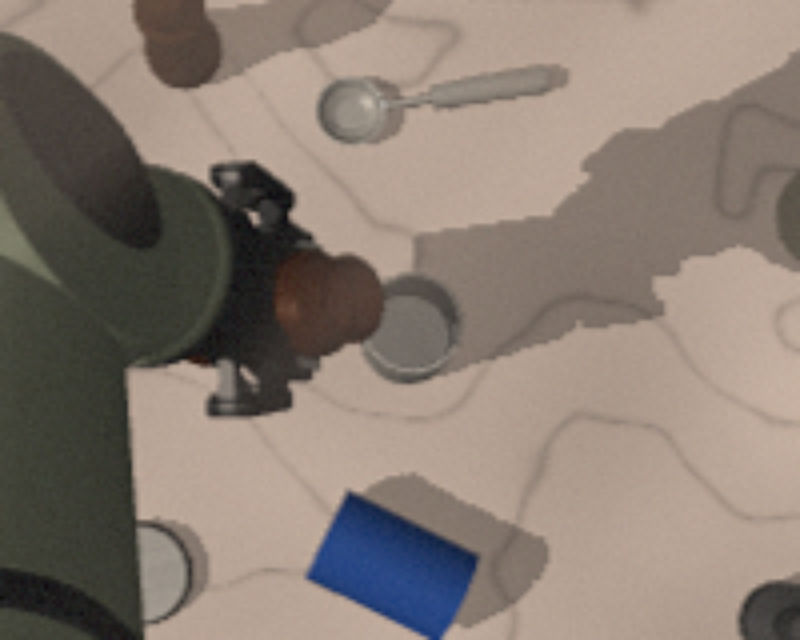

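View pics/s9.png

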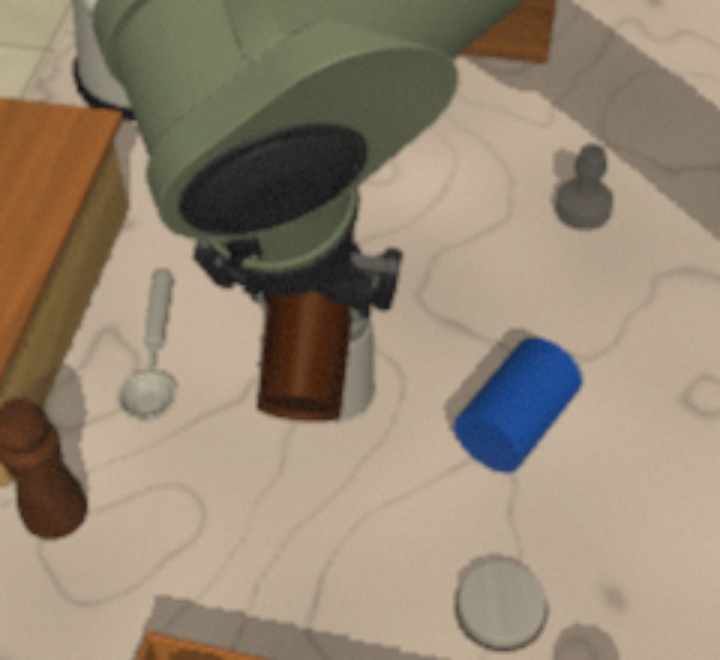

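Jar held firmly and the canister is still standing. I'll keep tipping, staying high for now.

Emit:
apply_moves(
  plan=[
    [0.03,0.69,0.15,5.8,-0.1,0.1,0.45],
    [0.03,0.71,0.1,5.8,-0.1,0.1,0.45],
    [0.03,0.72,0.05,5.8,-0.1,0.1,0.45],
    [0.03,0.6,0,4.5,-0.1,0.1,0.45],
    [0,0,0,0,0,0,0.45],
  ],
)

```text
clock: 17.95
ee_pos: [0.5607, -0.0615, 0.3556]
ee_rot: [1.0, -0.005, 0.002, 0.002]
wrist_force: [0.7, -0.6, -1.8]
gripper_width: 0.0598
```

```bash
cat > seejar.py <<'E'
from pour import *
def meas():
    p,r=now(); c0=p+r.apply(jt); z0=r.apply(zt)
    for n in ('top','side','wrist'):
        c=cams.calibration(n); im,d=cams.read_camera(n); cv2.imwrite(f'pics/{n}_m{int(status.state()["clock"]*100)}.png',im); P=cloud(d,c); hsv=cv2.cvtColor(im,cv2.COLOR_BGR2HSV)
        Q=P-c0; s=Q@z0; rad=np.linalg.norm(Q-s[...,None]*z0,axis=2)
        m=(rad<.045)&(np.abs(s)<.08)&(d>0)&((hsv[...,0]<15)|(hsv[...,0]>170))&(hsv[...,1]>110)
        q=P[m]
        if len(q)<40: print(n,'few',len(q)); continue
        ss=s[m]; print(n,len(q),'s',np.percentile(ss,[.5,99.5]))
        b=q[(ss>-.06)&(ss<.03)]
        if len(b)>60:
            def f(k):
                zz=unit(z0+k[2]*e1+k[3]*e2); w=b-(c0+k[0]*e1+k[1]*e2); return np.linalg.norm(w-np.outer(w@zz,zz),axis=1)-.031
            e1=unit(np.cross(z0,[1,0,0])); e2=np.cross(z0,e1)
            so=least_squares(f,[0,0,0,0],loss='soft_l1',f_scale=.002); zz=unit(z0+so.x[2]*e1+so.x[3]*e2); cc=c0+so.x[0]*e1+so.x[1]*e2
            print('  fit',len(b),'mouth',cc+.0675*zz,'tilt',np.degrees(np.arccos(zz[2])),'res',np.abs(so.fun).mean())
E
python3 - <<'E'
from seejar import *
log(); meas()
w2=tgt(M+[0,0,.08],66,-90); rows(*w2)
E
```

```text
mouth [ 0.56  -0.107  0.226] rel [ 0.    -0.006  0.126] z [-0.007 -0.904  0.427] tilt 64.73617201679812 w 0.05980155029476334
top few 0
side 1339 s [-0.068  0.035]
  fit 1094 mouth [ 0.562 -0.106  0.227] tilt 64.77463981046978 res 0.0009479356867120101
wrist 29149 s [-0.069  0.036]
  fit 25400 mouth [ 0.561 -0.106  0.227] tilt 64.61856940568397 res 0.00041007649117239913
dist 45.2 ang 1.3
[-0.0, 0.01, 0.75, 0.64, -0.12, -0.04]
[-0.0, 0.01, 0.75, 0.64, -0.12, -0.04]
```

Emit:
apply_moves(
  plan=[
    [0,0,0.75,0.7,-0.1,0,0.45],
    [0,0,0.75,0.7,-0.1,0,0.45],
    [0,0,0,0,0,0,0.45],
  ],
)

```text
clock: 18.48
ee_pos: [0.5612, -0.0538, 0.3094]
ee_rot: [1.0, 0.001, 0.0, -0.009]
wrist_force: [-0.1, -0.9, -1.6]
gripper_width: 0.0594
```

```bash
cat > can2.py <<'E'
from seejar import *
def can():
    for n in ('side','wrist','top'):
        c=cams.calibration(n); im,d=cams.read_camera(n); P=cloud(d,c); hsv=cv2.cvtColor(im,cv2.COLOR_BGR2HSV)
        m=(np.linalg.norm(P[...,:2]-M[:2],axis=2)<.045)&(P[...,2]>.012)&(P[...,2]<.095)&(hsv[...,1]<90)&(d>0)
        b=P[m]; rr=np.linalg.norm(b[:,:2]-M[:2],axis=1); b=b[rr>.031]
        if len(b)<40: print(n,'few',len(b)); continue
        s=least_squares(lambda k:np.hypot(b[:,0]-k[0],b[:,1]-k[1])-.033,M[:2],loss='soft_l1',f_scale=.002); print(n,'can',s.x,len(b),np.abs(s.fun).mean(),'top',np.percentile(P[(np.linalg.norm(P[...,:2]-M[:2],axis=2)<.036)&(P[...,2]<.11)][:,2],99))
        cv2.imwrite(f'pics/{n}_c{int(status.state()["clock"]*100)}.png',im)
E
python3 - <<'E'
from can2 import *
now(); can()
w2=tgt(M+[0,0,.057],66.5,-90); rows(*w2)
import glob; print(sorted(glob.glob('pics/*_c*')))
E
```

```text
mouth [ 0.561 -0.096  0.179] rel [0.001 0.005 0.079] z [ 0.005 -0.913  0.408] tilt 65.94647397920546 w 0.0593689340259372
side can [ 0.562 -0.101] 72 0.000393116313496501 top 0.09150266749470941
wrist few 0
top few 0
dist 24.4 ang 0.7
[-0.04, 0.2, 0.79, 0.54, -0.21, 0.3]
['pics/side_c1852.png']
```

Emit:
apply_moves(
  plan=[
    [-0.02,0.1,0.38,0.3,-0.1,0.1,0.45],
    [-0.02,0.1,0.36,0.3,-0.1,0.1,0.45],
    [0,0,0,0,0,0,0.45],
  ],
)

```text
clock: 19.0
ee_pos: [0.5608, -0.0602, 0.2887]
ee_rot: [1.0, -0.001, 0.001, -0.014]
wrist_force: [-0.3, -0.7, -1.3]
gripper_width: 0.0598
```

```bash
python3 - <<'E'
from can2 import *
meas(); can()
w2=tgt(M+[0.001,0,.057],66.5,-90); rows(*w2)
import glob; print(sorted(glob.glob('pics/*_[cm]1*')))
E
```

```text
mouth [ 0.56  -0.101  0.158] rel [ 0.    -0.     0.058] z [ 0.001 -0.917  0.398] tilt 66.54498047512678 w 0.05981723500157928
top 93 s [-0.063 -0.044]
  fit 69 mouth [ 0.565 -0.1    0.16 ] tilt 65.4350401589911 res 0.0010973373212209891
side 1180 s [-0.067  0.036]
  fit 977 mouth [ 0.563 -0.101  0.159] tilt 66.64091958692984 res 0.0010567134249860146
wrist 29055 s [-0.066  0.038]
  fit 24879 mouth [ 0.562 -0.101  0.158] tilt 66.47270344676285 res 0.0004087718019580892
side can [ 0.562 -0.101] 52 0.00045811132913975547 top 0.07689731649235128
wrist few 0
top few 0
dist 2.4 ang 0.2
[0.02, 0.01, 0.08, -0.04, -0.19, 0.15]
['pics/side_c1852.png', 'pics/side_c1920.png', 'pics/side_m1805.png', 'pics/side_m1910.png', 'pics/top_m1800.png', 'pics/top_m1905.png', 'pics/wrist_m1810.png', 'pics/wrist_m1914.png']
```

Emit:
apply_moves(
  plan=[
    [0.02,0,0.13,0,0,0,0.45],
    [0,0,0,0,0,0,0.45],
    [0,0,0,0,0,0,0.45],
    [0,0,0,0,0,0,0.45],
  ],
)

```text
clock: 19.8
ee_pos: [0.5619, -0.0595, 0.2859]
ee_rot: [1.0, -0.001, 0.002, -0.014]
wrist_force: [0.2, -0.9, -2.2]
gripper_width: 0.0599
```

```bash
python3 - <<'E'
from can2 import *
meas(); print(status.state()['wrist_force'],np.abs(status.state()['qvel']).max())
im=cv2.imread('pics/side_m%d.png'%0) 
import glob; f=sorted(glob.glob('pics/side_m*'))[-1]; print(f); im=cv2.imread(f); cv2.imwrite('pics/fin.png',cv2.resize(im[120:300,200:440],None,fx=3,fy=3))
f=sorted(glob.glob('pics/top_m*'))[-1];cv2.imwrite('pics/fint.png',cv2.imread(f))
E
```

```text
mouth [ 0.562 -0.101  0.155] rel [0.002 0.    0.055] z [ 0.001 -0.917  0.398] tilt 66.53904901497414 w 0.05989621893136875
top 82 s [-0.063 -0.043]
  fit 63 mouth [ 0.554 -0.098  0.16 ] tilt 64.32165499932695 res 0.0011083137025355023
side 1178 s [-0.067  0.036]
  fit 982 mouth [ 0.564 -0.1    0.156] tilt 66.65241180031431 res 0.001095002511379178
wrist 29004 s [-0.066  0.038]
  fit 24839 mouth [ 0.563 -0.101  0.155] tilt 66.47409946927192 res 0.0004099689353302473
[-0.095  0.421 -1.062] 0.002477039265385922
pics/side_m1989.png[ WARN:0@1.145] global loadsave.cpp:275 findDecoder imread_('pics/side_m0.png'): can't open/read file: check file path/integrity
```

View pics/fin.png

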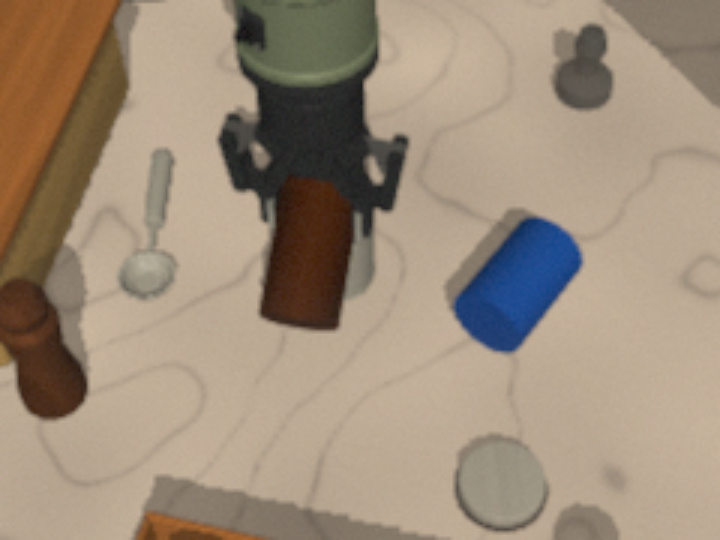

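View pics/fint.png

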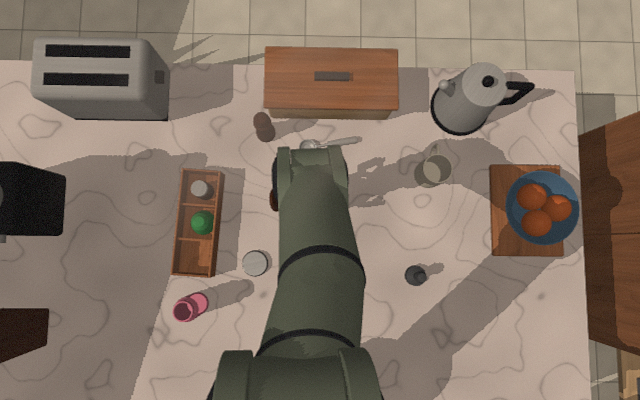

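```bash
python3 - <<'E'
from station import workorder
print(workorder.job_done())
E
```

```text
the job is handed in; nothing more can be done
None
```

I stood the steel canister upright with its mouth up, let go of it, and checked that it stood free. I then drew the brown coffee jar out of its compartment and handed the job in at about 20 s with the jar still held in the pouring pose.

**Last checks**
- **Pose:** the jar is tipped about 66.5° and its mouth centre is about 55 mm above the canister's mouth. The sideways offset is within about 2 mm. Arm pose, side view and wrist view agree on this to about 2 mm and 0.2°.
- **Clearance:** by my geometry the jar clears the canister's rim by about 6 mm, and the wrist force shows no contact. I aimed slightly high and steep on purpose, because at exactly 65° and 50 mm the jar would almost touch the rim.
- **Canister:** the side view, taken just before the last 3 mm of lowering, still had it standing at (0.562, −0.101).
- **Bystanders:** the last top and side pictures show the lid, pink jar, blue canister and crate contents where they were.

**What disagreed**
- The last top-view fit gave a mouth position 8 mm off in x and a tilt of 64.3°. It used only about 63 pixels because the arm blocked the view, so I disregarded it.
- The gripper reads 60 mm on the 62 mm jar. The grip held and the jar showed no slip in the fits.
- The top and wrist cameras could not see the canister at the end.
- Seating the canister briefly pressed it on the counter with about 27 N, below the 40 N limit.

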